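Push out the weight bar and build a drying pile of round tiles

TASK

Use the wooden push rod to push the clay weight bar through the former until it lies clear of it on the ledge at the far end (do not draw it out with the fingers), and lay the rod back on the rubber mat. Pile all the round clay tiles flat and centred on the round plywood bat, the widest at the bottom and each one smaller than the one under it, and lay the weight bar on its side, centred, on top of the pile. There are three to five tiles; leave everything else on the table where it is.

Things in the scene. Friction and masses are not known exactly. Their poses are not given: they have to be found in the camera images.
- bat_top (a point): centre of the upper face of the round plywood drying bat (170 mm across, 12 mm thick, fixed, flat on the table, faint circle of 100 mm drawn at its centre); z is up
- bore_centre (a point): centre of the level bore (42 x 42 mm, 100 mm long, open both ends) of the fixed wooden former, 41 mm above the table. x runs along the bore, +x to the far end, where the former's floor (62 mm wide, 20 mm high) runs on as an open ledge, from 50 to 170 mm from here; at the near end nothing juts out. Former: 62 mm wide, 72 mm high, 10 mm walls and top; a 14 mm slot along its top shows the bar
- bar_mid (a point): centre of the fired-clay weight bar, 80 x 36 x 36 mm (long along its x), 0.23 kg; at the start it lies loosely inside the bore, both ends inside, its long axis along the bore
- rod_mid (a point): centre of the loose wooden push rod, a plain square stick 220 x 22 x 22 mm, long along its x, both ends alike
- mat: black rubber tool mat, 300 x 130 mm (long along its x), 4 mm thick, fixed; origin at the centre of its underside. The push rod starts on it
- tile68_mid (a point): centre (half-way up) of the round flat clay tile 68 mm across and 18 mm thick, loose; z is its disc axis, both faces are alike; may be absent
- tile60_mid (a point): centre (half-way up) of the round flat clay tile 60 mm across and 18 mm thick, loose; z is its disc axis, both faces are alike; may be absent
- tile52_mid (a point): centre (half-way up) of the round flat clay tile 52 mm across and 18 mm thick, loose; z is its disc axis, both faces are alike; may be absent
- tile44_mid (a point): centre (half-way up) of the round flat clay tile 44 mm across and 18 mm thick, loose; z is its disc axis, both faces are alike; may be absent
- tile36_mid (a point): centre (half-way up) of the round flat clay tile 36 mm across and 18 mm thick, loose; z is its disc axis, both faces are alike; may be absent
- stamp: bystander, leave alone: square-headed hand stamp with a turned red handle, 45 x 45 x 80 mm; origin at the centre of its underside
- bowl: bystander, leave alone: small white bowl, 100 mm across, 45 mm high; origin at the centre of its underside
- testtile: bystander, leave alone: thin rectangular test tile, 70 x 50 x 8 mm; origin at the centre of its underside
- jar: bystander, leave alone: lidded jar, 70 mm across, 100 mm high; origin at the centre of its underside
- knife: bystander, leave alone: wood-handled fettling knife lying flat, about 200 mm long; origin at the centre of its underside (under the middle of the whole knife, to within 10 mm)
- pot: bystander, leave alone: terracotta cylinder, 70 mm across, 60 mm high; origin at the centre of its underside
- purse: bystander, leave alone: flat black case, 190 x 90 x 30 mm; origin at the centre of its underside
Things that resemble listed ones, but are neither listed nor needed, are in the scene too. Leave any orange look-alike of the part that bears bore_centre alone. What is shaped like the part that bears tile68_mid but orange is not meant.

How it is judged:
On the way, in this order (a step that is already met when the one before it is completed fails the run):
1. the bar is pushed clear of the former's far end, with the rod in the bore (x of bar_mid in the frame of bore_centre above 0.09 m and x of rod_mid in the frame of bore_centre between -0.08 and 0.03 m and y of rod_mid in the frame of bore_centre between -0.02 and 0.02 m and z of rod_mid in the frame of bore_centre between -0.025 and 0.025 m), for 0.1 s.
2. all tiles are piled on the bat in order of size and the bar lies on top (horizontal distance between each of tile68_mid, tile60_mid, tile52_mid, tile44_mid, tile36_mid and bat_top below 0.01 m and ((angle between tile68_mid's own z axis and vertical below 0.1 rad and z of tile60_mid in the frame of tile68_mid above 0.012 m) or (angle between tile68_mid's own z axis and vertical above 3.04 rad and z of tile60_mid in the frame of tile68_mid below -0.012 m)) and ((angle between tile68_mid's own z axis and vertical below 0.1 rad and z of tile52_mid in the frame of tile68_mid above 0.012 m) or (angle between tile68_mid's own z axis and vertical above 3.04 rad and z of tile52_mid in the frame of tile68_mid below -0.012 m)) and ((angle between tile68_mid's own z axis and vertical below 0.1 rad and z of tile44_mid in the frame of tile68_mid above 0.012 m) or (angle between tile68_mid's own z axis and vertical above 3.04 rad and z of tile44_mid in the frame of tile68_mid below -0.012 m)) and ((angle between tile68_mid's own z axis and vertical below 0.1 rad and z of tile36_mid in the frame of tile68_mid above 0.012 m) or (angle between tile68_mid's own z axis and vertical above 3.04 rad and z of tile36_mid in the frame of tile68_mid below -0.012 m)) and ((angle between tile60_mid's own z axis and vertical below 0.1 rad and z of tile52_mid in the frame of tile60_mid above 0.012 m) or (angle between tile60_mid's own z axis and vertical above 3.04 rad and z of tile52_mid in the frame of tile60_mid below -0.012 m)) and ((angle between tile60_mid's own z axis and vertical below 0.1 rad and z of tile44_mid in the frame of tile60_mid above 0.012 m) or (angle between tile60_mid's own z axis and vertical above 3.04 rad and z of tile44_mid in the frame of tile60_mid below -0.012 m)) and ((angle between tile60_mid's own z axis and vertical below 0.1 rad and z of tile36_mid in the frame of tile60_mid above 0.012 m) or (angle between tile60_mid's own z axis and vertical above 3.04 rad and z of tile36_mid in the frame of tile60_mid below -0.012 m)) and ((angle between tile52_mid's own z axis and vertical below 0.1 rad and z of tile44_mid in the frame of tile52_mid above 0.012 m) or (angle between tile52_mid's own z axis and vertical above 3.04 rad and z of tile44_mid in the frame of tile52_mid below -0.012 m)) and ((angle between tile52_mid's own z axis and vertical below 0.1 rad and z of tile36_mid in the frame of tile52_mid above 0.012 m) or (angle between tile52_mid's own z axis and vertical above 3.04 rad and z of tile36_mid in the frame of tile52_mid below -0.012 m)) and ((angle between tile44_mid's own z axis and vertical below 0.1 rad and z of tile36_mid in the frame of tile44_mid above 0.012 m) or (angle between tile44_mid's own z axis and vertical above 3.04 rad and z of tile36_mid in the frame of tile44_mid below -0.012 m)) and ((angle between tile68_mid's own z axis and vertical below 0.1 rad and z of bar_mid in the frame of tile68_mid above 0.018 m) or (angle between tile68_mid's own z axis and vertical above 3.04 rad and z of bar_mid in the frame of tile68_mid below -0.018 m)) and ((angle between tile60_mid's own z axis and vertical below 0.1 rad and z of bar_mid in the frame of tile60_mid above 0.018 m) or (angle between tile60_mid's own z axis and vertical above 3.04 rad and z of bar_mid in the frame of tile60_mid below -0.018 m)) and ((angle between tile52_mid's own z axis and vertical below 0.1 rad and z of bar_mid in the frame of tile52_mid above 0.018 m) or (angle between tile52_mid's own z axis and vertical above 3.04 rad and z of bar_mid in the frame of tile52_mid below -0.018 m)) and ((angle between tile44_mid's own z axis and vertical below 0.1 rad and z of bar_mid in the frame of tile44_mid above 0.018 m) or (angle between tile44_mid's own z axis and vertical above 3.04 rad and z of bar_mid in the frame of tile44_mid below -0.018 m)) and ((angle between tile36_mid's own z axis and vertical below 0.1 rad and z of bar_mid in the frame of tile36_mid above 0.018 m) or (angle between tile36_mid's own z axis and vertical above 3.04 rad and z of bar_mid in the frame of tile36_mid below -0.018 m)) and horizontal distance between bar_mid and bat_top below 0.014 m and angle between bar_mid's own x axis and vertical between 1.45 and 1.69 rad), for 0.2 s.
At the end, for the whole second after the job is handed in: Every tile present lies level, within 10 mm of the bat's centre (seen from above), each smaller one above every wider one; the bar lies on its side on top of them, its centre within 14 mm of the bat's centre; the rod lies on the mat (its centre over the mat); all at rest (all of step 2 and x of rod_mid in the frame of mat between -0.15 and 0.15 m and y of rod_mid in the frame of mat between -0.065 and 0.065 m and height (world z) of rod_mid below 0.03 m and linear speed of each of bar, rod, tile68, tile60, tile52, tile44, tile36 below 0.02 m/s); the robot touches nothing.
It fails at once if the fingers take hold of the bar while it is still in the former (x of bar_mid in the frame of bore_centre between -0.06 and 0.06 m and distance between bar_mid and bore_centre below 0.062 m and contact force between the fingers and bar above 1 N).
It fails at once if a bystander is shifted by more than 50 mm (distance of any of stamp, bowl, testtile, jar, knife, pot, purse from where it was at the start of the episode above 0.05 m).
Of tile68, tile60, tile52, tile44, tile36 only 3 to 5 are there at a start; the rules pass over those that are not, and their reading is None.
At some moment in a run one of rod, tile68, tile60, tile52, tile44, tile36 may be knocked a few centimetres aside while the robot is not near it.
Once in a run the grip may slacken for a moment while it holds something.
It also fails if it takes over 210 s, if anything falls off the work surface, if the arm or the gripper's body presses on something with over 40 N, if the wrist force passes 120 N, or if a joint passes its speed limit or range.

ROBOT

A 6-joint arm with a two-finger parallel gripper is mounted at the origin on the work surface. World frame = base frame: x ahead of the robot, y to its left, z up, the work surface at z = 0. Lengths are in m, angles in rad, forces in N, time in s.
With the tool pointing down it reaches from about 0.375 to 0.975 m from the base axis. Payload 3.8 kg.
Tool frame: the origin (TCP) lies at the very end of the fingers, on their centre line; the grasp point (between the pads) lies 19 mm behind it; z points along the fingers, y is the direction in which the jaws open and shut (so a half turn about z gives the same grasp; the last joint's range is limited). The gripper opens to 85 mm and grips with 20 to 120 N. Pads are 22 mm wide; open, the fingers measure 114 mm over their backs; the gripper's body (76 mm by 85 mm) begins 54 mm behind the grasp point. The pads swing forward as they close: fully open they stand 13 mm farther back than shut.
Start: joints at [1.111, 0.264, 1.604, -0, 1.274, -0.037], TCP at [0.277, 0.616, 0.231] pointing down, gripper open.
Joint ranges: [-2.63, 2.63], [-0.94, 2.18], [0.31, 2.57], [-1.31, 4.45], [0, 2.66], [-2.55, 2.55]. Speed limits (rad/s): [2.57, 2.57, 3.14, 3.14, 3.14, 3.14].

INTERFACE

Orientations are given as a unit quaternion [w, x, y, z].
In Python, from cell import arm gives the robot as it stands. The module is installed in compiled form; this text tells all that it offers.
- The arm moves only by the shell command python3 -m creep 'ROWS' [FORCE]. ROWS is a JSON object of lists of equal length, an entry for each row: "dr": the turn, a rotation vector about the tool's x, y, z in rad, a list of three; "translation": the shift along the tool's x, y, z in mm, a list of three; "hand": the finger opening in mm, from 0 to 85.4. In form: {"dr": [[ax, ay, az], ...], "translation": [[tx, ty, tz], ...], "hand": [hand, ...]}. A call has 1 to 8 rows; each row is the pose to reach, as a shift and turn from the pose commanded when the call began, along the tool's axes at that moment; what a row does not reach only later rows make up. A row lasts 1/8 s, in which the tool goes at most 62.5 mm and 10.7 degrees, less where a joint would pass 70% of its speed; a pose out of reach is approached as far as the arm can. A call with a gripper value outside its range is refused whole. The fingers move at their own pace and stop on an object; FORCE is the grip in N (left out, the last holds). Time passes only in rows, so rows that repeat a pose let the fingers close. It gives the time, the measured TCP pose, the force and the opening at its end, in the units of the state.
- arm.get_state(): the state, without advancing time (a new reading comes with each control period).
- arm.grab_frame(name): name is "scene" or "top" or "wrist"; returns the picture (480x640x3 uint8, red, green, blue); there is no depth.
- arm.calibration(name): a dict with "intrinsics" (3x3 intrinsics, pixels), "cam_to_world" (4x4, takes a point from camera to world coordinates). Camera axes: x right, y up, looking along -z (the intrinsics and any distortion apply to the point x, -y, -z); pixel columns grow to the right and rows downward; lengths in m; the calibration is good to about 2 mm. A picture is of the moment at which its call begins: read the wrist's pose just before it. calibration takes no time and is no camera call; for the wrist camera it gives the pose at the moment of the call.
- arm.finish_job(): hands the job in, once; it reports no verdict.
The state is a dict: "time_s": time; "qpos": joint angles; "joint_vel": joint speeds; "joint_torque": joint torques, N m; "tool_pos": TCP position; "eef_rot": TCP orientation; "ft_force": force on the tool from outside, world axes, zero at the start; "torque": the same for the moment, N m; "grip_width": finger opening in m.
Only numpy, scipy, OpenCV 4.12 (cv2) and the standard library are available. Lean on these libraries where they do the work, as an engineer would, in place of code of your own. Each camera call takes 0.05 s, during which the arm holds its last target. There are 200 camera calls.

## Working session

There is one attempt and no reset: what is moved stays moved. The work goes in short steps, Python scripts to look and compute and a shell command to move; the robot and the scene stay as the last step left them, time stands still between calls to the robot, and variables do not carry over. Pictures are saved under pics/ and viewed, about 12 in all and at most 16, crops included, and the job is handed in when it is done.

```bash
mkdir -p pics; cat > h.py <<'E'
import numpy as np, cv2
from cell import arm
from scipy.spatial.transform import Rotation as R
def snap(name,fn=None):
    c=arm.calibration(name); im=arm.grab_frame(name)
    if fn: cv2.imwrite('pics/'+fn,im[:,:,::-1])
    return im,c
def ray(c,u,v):
    K=np.array(c['intrinsics']);T=np.array(c['cam_to_world'])
    d=np.linalg.inv(K)@np.array([u,v,1.]); d=T[:3,:3]@np.array([d[0],-d[1],-d[2]])
    return T[:3,3],d
def onz(c,u,v,z):
    o,d=ray(c,u,v); return o+d*(z-o[2])/d[2]
def proj(c,p):
    K=np.array(c['intrinsics']);T=np.array(c['cam_to_world'])
    q=T[:3,:3].T@(np.asarray(p)-T[:3,3]); q=K@np.array([q[0],-q[1],-q[2]]); return q[:2]/q[2]
def pose():
    s=arm.get_state(); w,x,y,z=s['eef_rot']; return np.array(s['tool_pos']),R.from_quat([x,y,z,w]),s
def totool(target,yaw_y=None):
    """shift (mm) in tool axes to TCP target, from measured pose"""
    p,r,s=pose(); return (r.inv().apply(np.asarray(target)-p)*1000).round(1)
E
python3 - <<'E'
from h import *
for n in ('scene','top','wrist'):
    im,c=snap(n,n+'0.png'); print(n,c.keys(),np.array(c['intrinsics']).round(1).tolist(),np.array(c['cam_to_world']).round(3).tolist())
p,r,s=pose();print(r.as_matrix().round(3),s)
E
```

```text
scene dict_keys(['intrinsics', 'cam_to_world']) [[439.4, 0.0, 323.7], [0.0, 439.4, 237.0], [0.0, 0.0, 1.0]] [[-0.691, -0.548, 0.471, 1.045], [0.722, -0.522, 0.453, 0.52], [-0.003, 0.653, 0.757, 0.892], [0.0, 0.0, 0.0, 1.0]]
top dict_keys(['intrinsics', 'cam_to_world']) [[556.2, 0.0, 326.0], [0.0, 556.2, 236.9], [0.0, 0.0, 1.0]] [[-0.012, 0.992, -0.126, 0.341], [-1.0, -0.011, 0.006, 0.035], [0.005, 0.126, 0.992, 1.397], [0.0, 0.0, 0.0, 1.0]]
wrist dict_keys(['intrinsics', 'cam_to_world']) [[398.5, 0.0, 324.5], [0.0, 398.5, 241.2], [0.0, 0.0, 1.0]] [[0.411, -0.875, -0.257, 0.21], [0.912, 0.393, 0.118, 0.645], [-0.002, -0.282, 0.959, 0.372], [0.0, 0.0, 0.0, 1.0]]
[[-0.912  0.41  -0.001]
 [ 0.41   0.912 -0.002]
 [ 0.    -0.002 -1.   ]] {'time_s': 0.15, 'qpos': array([ 1.11113518e+00,  2.64623945e-01,  1.60505958e+00, -1.09507411e-05,
        1.27370514e+00, -3.69160789e-02]), 'joint_vel': array([ 0.00097638, -0.00402287, -0.00499296, -0.00012805,  0.00049073,
        0.00011251]), 'joint_torque': array([ 1.75292621e-04, -5.15905452e+01, -3.67960131e+01, -1.62638185e-04,
        8.05531541e-03, -2.66766466e-05]), 'tool_pos': array([0.27669192, 0.61506113, 0.23021887]), 'eef_rot': array([-2.15607096e-04,  2.09800427e-01,  9.77743818e-01, -8.71753567e-04]), 'ft_force': array([-0.39908155,  0.10599216,  0.05582931]), 'torque': array([-0.01491982, -0.04707673, -0.00658954]), 'grip_width': 0.08529839750364197}
```

View pics/top0.png

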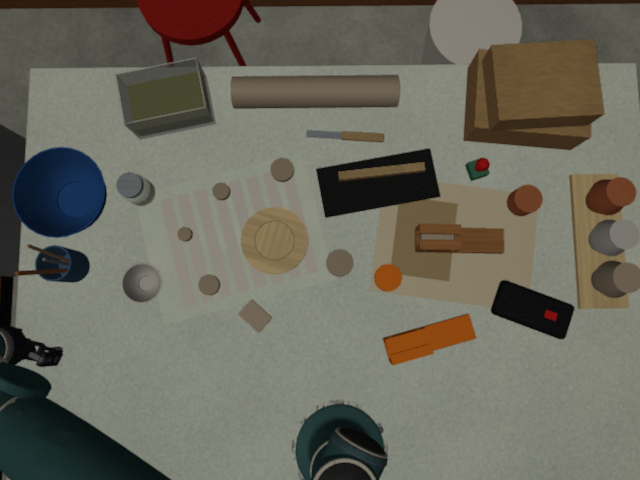

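View pics/scene0.png

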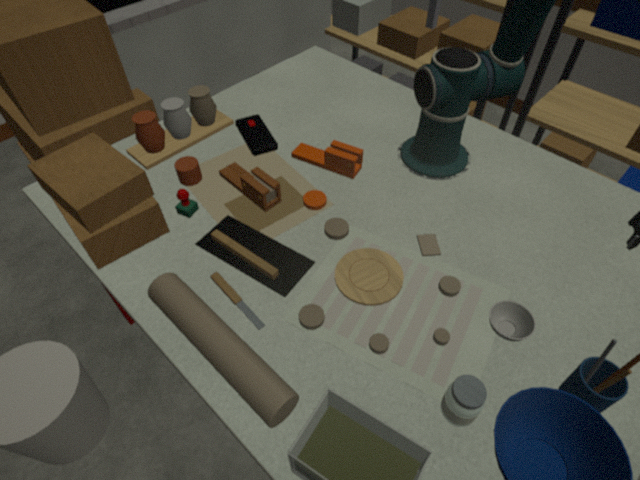

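Top view candidates: clay tiles at (340,263), (282,170), (221,191), (208,285) and (185,234). The orange disc at (388,278) is a decoy. The wooden former is at (460,238) with its slot on the left and ledge on the right; the orange one at (430,338) is a decoy. The rod is on the mat at (382,171); the roller at the top and the knife are not it. Next I check this in a close crop and measure.

```bash
python3 - <<'E'
from h import *
im=cv2.imread('pics/top0.png'); c=arm.calibration('top')
cr=cv2.resize(im[130:330,150:550],None,fx=2,fy=2,interpolation=cv2.INTER_CUBIC)
cv2.imwrite('pics/crop1.png',cv2.convertScaleAbs(cr,alpha=1.4))
g=cv2.cvtColor(im,cv2.COLOR_BGR2GRAY); hsv=cv2.cvtColor(im,cv2.COLOR_BGR2HSV)
for u,v in [(340,263),(282,170),(221,191),(208,285),(185,234),(275,240),(430,170),(382,171),(435,238),(485,240),(388,278)]:
    print((u,v),hsv[v,u].tolist(),onz(c,u,v,.018)[:2].round(3))
def blobs(mask,z,amin,roi):
    m=np.zeros_like(mask);x0,y0,x1,y1=roi;m[y0:y1,x0:x1]=mask[y0:y1,x0:x1]
    for k in cv2.findContours(m,cv2.RETR_EXTERNAL,cv2.CHAIN_APPROX_NONE)[0]:
        if cv2.contourArea(k)<amin: continue
        P=np.array([onz(c,u,v,z)[:2]*1000 for u,v in k[:,0]],np.float32)
        print(z,k[:,0].mean(0).round(),[np.round(t,1) for t in cv2.minAreaRect(P)])
print('tiles');blobs(((g<112)&(g>60)).astype(np.uint8)*255,.018,60,(150,150,360,310))
print('wood');blobs(cv2.inRange(hsv,(8,70,50),(25,200,255)),.026,200,(230,130,515,275))
E
```

```text
(340, 263) [17, 64, 103] [ 0.45  -0.007]
(282, 170) [18, 68, 101] [0.688 0.136]
(221, 191) [18, 67, 99] [0.636 0.29 ]
(208, 285) [18, 64, 103] [0.399 0.319]
(185, 234) [18, 66, 101] [0.527 0.379]
(275, 240) [19, 98, 133] [0.509 0.154]
(430, 170) [60, 13, 19] [ 0.684 -0.24 ]
(382, 171) [18, 112, 105] [ 0.683 -0.118]
(435, 238) [18, 63, 110] [ 0.51  -0.246]
(485, 240) [15, 161, 98] [ 0.503 -0.371]
(388, 278) [13, 223, 144] [ 0.411 -0.126]
tiles
0.018 [253. 306.] [array([350.3, 208. ]), array([49.1, 22. ]), np.float64(89.3)]
0.018 [209. 284.] [array([401.9, 315.7]), array([49.5, 51.8]), np.float64(0.7)]
0.018 [155. 282.] [array([407.8, 451.4]), array([81.4, 22.2]), np.float64(1.6)]
0.018 [339. 262.] [array([451.5,  -6.2]), array([67. , 67.2]), np.float64(89.3)]
0.018 [185. 234.] [array([527.3, 378.6]), array([35.6, 34.9]), np.float64(1.0)]
0.018 [271. 241.] [array([509.5, 156.8]), array([157. , 113.9]), np.float64(71.3)]
0.018 [221. 192.] [array([634.9, 289.4]), array([45.5, 42.8]), np.float64(45.5)]
0.018 [349. 174.] [array([675.6, -33.3]), array([22.5, 54.6]), np.float64(6.6)]
0.018 [282. 170.] [array([689.5, 136.1]), array([55.8, 59.8]), np.float64(89.7)]
wood
0.026 [274. 240.] [array([509.1, 155.8]), array([163.8, 165. ]), np.float64(89.6)]
0.026 [437. 241.] [array([ 513.4, -253.7]), array([324.1, 188. ]), np.float64(89.3)]
0.026 [381. 171.] [array([ 681.7, -115. ]), array([ 25.4, 221.1]), np.float64(5.8)]
0.026 [362. 136.] [array([771.8, -68. ]), array([106.9,  21.9]), np.float64(85.9)]
0.026 [490. 136.] [array([ 766.4, -391.6]), array([128.5,  36.8]), np.float64(89.4)]
```

View pics/crop1.png

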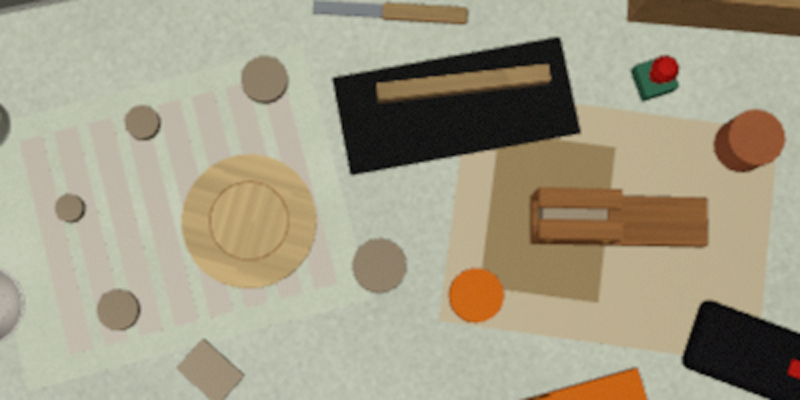

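Crop: five clay tiles (36 to 68 mm) around the bat, the rod on the mat at crop (463,82), and the true former with slot at (575,214) and its ledge running right to (707,222). The bore's +x is therefore roughly world -y. Next I measure the former's axis.

```bash
python3 - <<'E'
from h import *
im=cv2.imread('pics/top0.png'); c=arm.calibration('top'); hsv=cv2.cvtColor(im,cv2.COLOR_BGR2HSV)
m=cv2.inRange(hsv,(5,125,30),(20,215,255)); mm=np.zeros_like(m); mm[210:270,405:515]=m[210:270,405:515]
k=max(cv2.findContours(mm,cv2.RETR_EXTERNAL,cv2.CHAIN_APPROX_NONE)[0],key=cv2.contourArea)
print(cv2.boundingRect(k),cv2.minAreaRect(k))
for a,b,z in [(422,455,.072),(470,500,.020)]:
    t=[];bt=[]
    for u in range(a,b):
        col=np.where(mm[:,u])[0]; t.append((u,col.min()-.5));bt.append((u,col.max()+.5))
    for n,L in (('top',t),('bot',bt)):
        L=np.array(L);q=np.polyfit(L[:,0],L[:,1],1)
        P=[onz(c,u,np.polyval(q,u),z)[:2]*1000 for u in (a,b)]
        print(z,n,np.round(P,1).tolist(),'ang',np.degrees(np.arctan2(P[1][0]-P[0][0],-(P[1][1]-P[0][1]))).round(2))
for v in (230,238,246):
    r=np.where(mm[v])[0]; print(v,r.min(),r.max(),'near@.072',onz(c,r.min()-.5,v,.072)[:2].round(4),'ledge end@.02',onz(c,r.max()+.5,v,.02)[:2].round(4))
# bar through slot
g=cv2.inRange(hsv,(10,30,85),(30,90,255)); s=np.zeros_like(g); s[228:246,415:465]=g[228:246,415:465]
k=max(cv2.findContours(s,cv2.RETR_EXTERNAL,cv2.CHAIN_APPROX_NONE)[0],key=cv2.contourArea); x,y,w,h=cv2.boundingRect(k);print('bar px',x,y,w,h,onz(c,x-.5,y+h/2,.056)[:2].round(3),onz(c,x+w-.5,y+h/2,.056)[:2].round(3))
E
```

```text
(415, 223, 89, 30) ((459.03662109375, 238.40121459960938), (88.7174072265625, 28.450868606567383), 1.9091525077819824)
0.072 top [[539.4, -204.8], [537.7, -284.4]] ang -1.23
0.072 bot [[471.3, -202.5], [468.7, -281.6]] ang -1.93
0.02 top [[533.3, -334.1], [531.5, -409.2]] ang -1.37
0.02 bot [[472.4, -331.4], [471.5, -406.1]] ang -0.66
230 415 502 near@.072 [ 0.5233 -0.1862] ledge end@.02 [ 0.5279 -0.4153]
238 415 502 near@.072 [ 0.5039 -0.1856] ledge end@.02 [ 0.5078 -0.4143]
246 415 503 near@.072 [ 0.4846 -0.185 ] ledge end@.02 [ 0.4877 -0.4157]
bar px 421 234 33 6 [ 0.508 -0.203] [ 0.507 -0.283]
```

```bash
python3 -m creep '{"dr":[[0,0,0.5],[0,0,1.047],[0,0,1.047],[0,0,1.047],[0,0,1.047],[0,0,1.047],[0,0,1.047],[0,0,1.047]],"translation":[[-636,-444,30],[-636,-444,30],[-636,-444,30],[-636,-444,30],[-636,-444,30],[-636,-444,30],[-636,-444,30],[-636,-444,30]],"hand":[60,60,60,60,60,60,60,60]}' 40; python3 -c "
from h import *
print(totool([.675,-.05,.2]),pose()[1].as_matrix().round(3).tolist())"
```

```text
time_s: 1.15
tool_pos: [0.5338, 0.1847, 0.2118]
eef_rot: [-0.0, 0.671, 0.742, 0.0]
ft_force: [1.9, 0.8, 0.4]
grip_width: 0.06
[-247.8  116.8   11.8] [[-0.101, 0.995, 0.0], [0.995, 0.101, 0.0], [0.0, 0.0, -1.0]]
```

```bash
python3 -m creep '{"dr":[[0,0,0],[0,0,0],[0,0,0],[0,0,0],[0,0,0],[0,0,0]],"translation":[[-248,117,12],[-248,117,12],[-248,117,12],[-248,117,12],[-248,117,12],[-248,117,12]],"hand":[60,60,60,60,60,60]}'; python3 -c "
from h import *
im,c=snap('wrist','w1.png')
p,r,s=pose(); print(p.round(4),r.as_matrix().round(3).tolist())
print(proj(c,[p[0],p[1],.026]))
hsv=cv2.cvtColor(im,cv2.COLOR_RGB2HSV)
m=cv2.inRange(hsv,(8,70,60),(28,220,255))
for k in cv2.findContours(m,cv2.RETR_EXTERNAL,cv2.CHAIN_APPROX_NONE)[0]:
    if cv2.contourArea(k)<1500: continue
    P=np.array([onz(c,u,v,.026)[:2]*1000 for u,v in k[:,0]],np.float32)
    print(cv2.boundingRect(k),[np.round(t,1) for t in cv2.minAreaRect(P)])
"
```

```text
time_s: 1.9
tool_pos: [0.6747, -0.0495, 0.1991]
eef_rot: [-0.001, 0.671, 0.741, -0.0]
ft_force: [-0.5, -0.3, 0.0]
grip_width: 0.0599
[ 0.6741 -0.0481  0.1993] [[-0.1, 0.995, -0.002], [0.995, 0.1, 0.001], [0.001, -0.001, -1.0]]
[325.53792848 214.62663575]
(0, 229, 215, 178) [array([ 470.2, -186.8]), array([166.5, 183.4]), np.float64(68.5)]
(414, 184, 52, 120) [array([769.4, -65.2]), array([102.9,  20.8]), np.float64(85.9)]
(310, 160, 30, 242) [array([ 680.5, -115.1]), array([ 23.1, 221.7]), np.float64(6.0)]
(55, 0, 156, 35) [array([525.2,  80.9]), array([108.9,  21.5]), np.float64(5.6)]
```

View pics/w1.png

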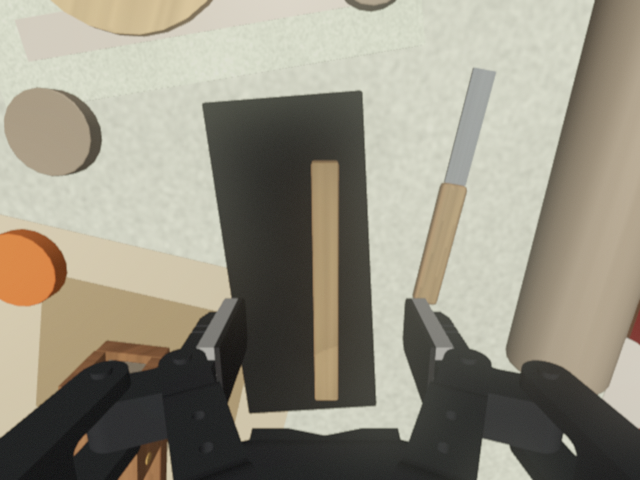

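Wrist view: the rod is upright in the image at (325,160–400) on the mat, between the jaws. Measured size is 23x222 mm, which fits. Descending to grip.

```bash
python3 -m creep '{"dr":[[0,0,0],[0,0,0],[0,0,0],[0,0,0],[0,0,0],[0,0,0],[0,0,0],[0,0,0]],"translation":[[0,-1,60],[0,-1,120],[0,-1,170],[0,-1,185],[0,-1,193],[0,-1,193],[0,-1,193],[0,-1,193]],"hand":[50,50,50,50,50,50,10,10]}' 70; python3 -m creep '{"dr":[[0,0,0],[0,0,0],[0,0,0],[0,0,0],[0,0,0],[0,0,0],[0,0,0],[0,0,0]],"translation":[[0,0,0],[0,0,0],[0,0,0],[0,0,0],[0,0,-20],[0,0,-60],[0,0,-90],[0,0,-90]],"hand":[10,10,10,10,10,10,10,10]}' 70; python3 -c "
from h import *
im,c=snap('wrist','w2.png');p,r,s=pose();print(p.round(4),s['ft_force'].round(1),r.as_matrix().round(3).tolist())
hsv=cv2.cvtColor(im,cv2.COLOR_RGB2HSV)
m=cv2.inRange(hsv,(8,70,60),(28,220,255)); m[:,:250]=0;m[:,400:]=0
k=max(cv2.findContours(m,cv2.RETR_EXTERNAL,cv2.CHAIN_APPROX_NONE)[0],key=cv2.contourArea)
for z in (.10,.11):
    P=np.array([onz(c,u,v,z)[:2]*1000 for u,v in k[:,0]],np.float32);print(z,cv2.boundingRect(k),[np.round(t,1) for t in cv2.minAreaRect(P)])
"
```

```text
time_s: 2.95
tool_pos: [0.6756, -0.0486, 0.0097]
eef_rot: [0.002, 0.671, 0.742, 0.001]
ft_force: [-1.5, 0.4, 0.3]
grip_width: 0.0205
time_s: 3.95
tool_pos: [0.6766, -0.0488, 0.1019]
eef_rot: [0.003, 0.671, 0.742, 0.002]
ft_force: [0.2, 0.3, -0.2]
grip_width: 0.0202
[ 0.6749 -0.0486  0.0994] [-1.1  0.7 -1.7] [[-0.101, 0.995, 0.004], [0.995, 0.101, -0.0], [-0.001, 0.004, -1.0]]
0.1 (291, 206, 68, 230) [array([676.5, -57.2]), array([ 25.5, 102.6]), np.float64(5.7)]
0.11 (291, 206, 68, 230) [array([675.8, -51.6]), array([23.7, 95.5]), np.float64(5.7)]
```

View pics/w2.png

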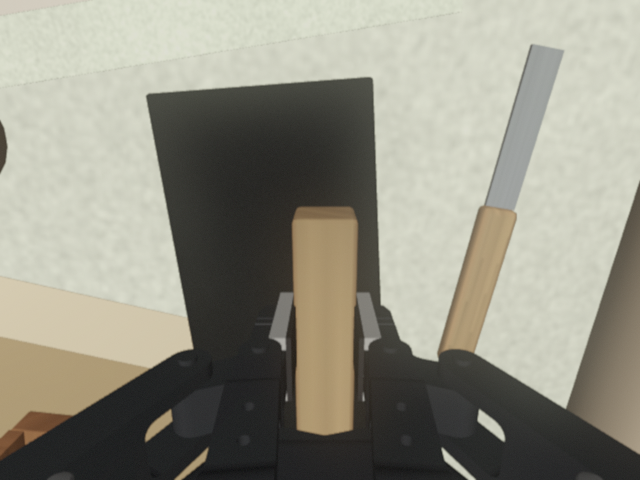

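The rod is held centred between the pads (near end at (325,212)), opening 20 mm. Moving to the near end of the former.

```bash
python3 -m creep '{"dr":[[0,0,0.124],[0,0,0.124],[0,0,0.124],[0,0,0.124],[0,0,0.124],[0,0,0.124],[0,0,0.124],[0,0,0.124]],"translation":[[74,-40,0],[74,-80,0],[74,-120,0],[74,-159,0],[74,-159,20],[74,-159,40],[74,-159,63],[74,-159,63]],"hand":[10,10,10,10,10,10,10,10]}' 70; python3 -c "
from h import *
print(totool([.5093,.009,.036]),pose()[1].as_matrix().round(3).tolist())
for n in ('scene','top'):
    im,c=snap(n,n+'1.png'); p=pose()[0]
    for q in ([.507,-.166,.053],[.507,-.166,.031],[.507,-.196,.072],[.5045,-.246,.072]): print(n,proj(c,q).round(0))
a=cv2.imread('pics/scene1.png')[110:270,180:380];b=cv2.imread('pics/top1.png')[190:290,300:520]
a=cv2.resize(a,(500,400),interpolation=cv2.INTER_CUBIC);b=cv2.resize(b,(660,300),interpolation=cv2.INTER_CUBIC)
o=np.zeros((600,800,3),np.uint8);o[:300,:660]=b;o[300:600,:375]=cv2.resize(a,(375,300));cv2.imwrite('pics/c2.png',cv2.convertScaleAbs(o,alpha=1.4))
"
```

```text
time_s: 5.0
tool_pos: [0.5043, 0.0093, 0.0308]
eef_rot: [-0.003, 0.715, 0.699, -0.003]
ft_force: [-0.6, -0.2, -0.8]
grip_width: 0.0203
[-0.2  5.  -5.2] [[0.023, 1.0, -0.008], [1.0, -0.023, 0.0], [0.0, -0.008, -1.0]]
scene [279. 198.]
scene [280. 204.]
scene [271. 188.]
scene [260. 179.]
top [405. 238.]
top [404. 239.]
top [419. 237.]
top [440. 237.]
```

View pics/c2.png

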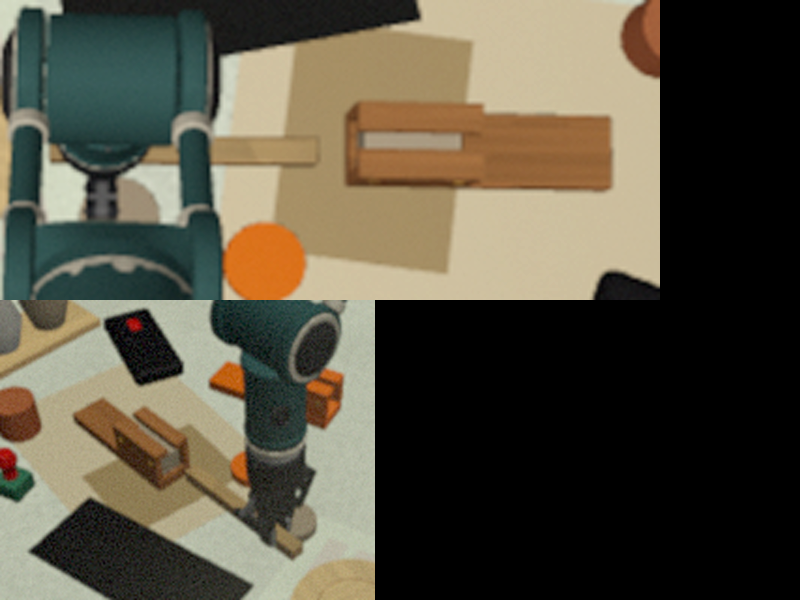

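The tip is at top (406,240) and scene (280,202): height is right, 5 mm low in x, no droop. I correct that and push.

```bash
python3 -m creep '{"dr":[[0,0,0],[0,0,0],[0,0,0],[0,0,0],[0,0,0],[0,0,0],[0,0,0],[0,0,0]],"translation":[[0,5,-5],[0,5,-5],[-10,5,-5],[-20,5,-5],[-30,5,-5],[-40,5,-5],[-50,5,-5],[-60,5,-5]],"hand":[10,10,10,10,10,10,10,10]}' 90; python3 -c "
from h import *
print(totool([.5045+.019*.11,-.246+.11,.036]),pose()[1].as_matrix().round(3).tolist())"
```

```text
time_s: 6.1
tool_pos: [0.5115, -0.0515, 0.0389]
eef_rot: [-0.0, 0.715, 0.699, 0.0]
ft_force: [-0.2, 2.4, -0.2]
grip_width: 0.02
[-84.6  -2.9   2.9] [[0.023, 1.0, -0.0], [1.0, -0.023, 0.0], [0.0, -0.0, -1.0]]
```

```bash
python3 -m creep '{"dr":[[0,0,0],[0,0,0],[0,0,0],[0,0,0],[0,0,0],[0,0,0],[0,0,0],[0,0,0]],"translation":[[-11,-1,1],[-22,-2,1],[-33,-2,1],[-44,-2,1],[-55,-2,1],[-66,-2,1],[-76,-2,1],[-85,-2,1]],"hand":[10,10,10,10,10,10,10,10]}' 90; python3 -m creep '{"dr":[[0,0,0],[0,0,0]],"translation":[[0,0,0],[0,0,0]],"hand":[10,10]}'; python3 -c "
from h import *
print(totool([.5045+.019*.11,-.246+.11,.036]))
im,c=snap('top','top2.png')
hsv=cv2.cvtColor(im,cv2.COLOR_RGB2HSV); g=cv2.inRange(hsv,(10,30,80),(30,95,255)); s=np.zeros_like(g); s[222:256,455:504]=g[222:256,455:504]
k=max(cv2.findContours(s,cv2.RETR_EXTERNAL,cv2.CHAIN_APPROX_NONE)[0],key=cv2.contourArea)
P=np.array([onz(c,u,v,.056)[:2]*1000 for u,v in k[:,0]],np.float32);print(cv2.boundingRect(k),cv2.minAreaRect(P))
cv2.imwrite('pics/c3.png',cv2.convertScaleAbs(cv2.resize(im[190:290,370:520,::-1],(600,400),interpolation=cv2.INTER_CUBIC),alpha=1.4))
"
```

```text
time_s: 7.1
tool_pos: [0.5076, -0.1365, 0.0379]
eef_rot: [-0.0, 0.715, 0.699, -0.0]
ft_force: [-1.4, 1.9, -0.3]
grip_width: 0.0194
time_s: 7.35
tool_pos: [0.5074, -0.1359, 0.0378]
eef_rot: [-0.0, 0.715, 0.699, -0.0]
ft_force: [-0.5, 0.4, -2.0]
grip_width: 0.0193
[-0.1 -0.8  1.8]
(465, 231, 35, 16) ((503.4625549316406, -352.6334228515625), (82.66082000732422, 36.27690124511719), 86.9406967163086)
```

View pics/c3.png

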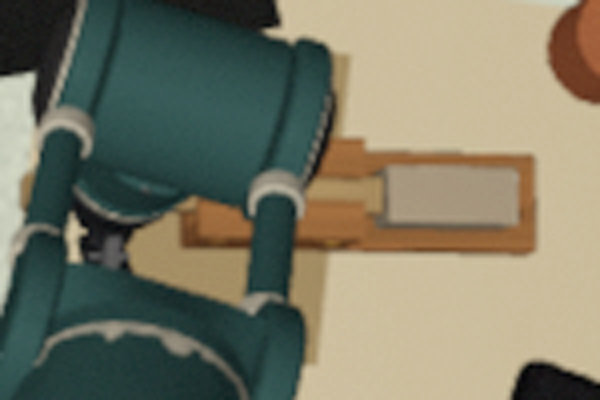

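The bar lies fully clear on the ledge (crop (452,195)), its end touching the rod tip, with bar centre about 107 mm from the bore centre. Step 1 is met, so I withdraw and return the rod.

```bash
python3 -m creep '{"dr":[[0,0,0],[0,0,0],[0,0,0],[0,0,0],[0,0,0],[0,0,-0.06],[0,0,-0.124],[0,0,-0.124]],"translation":[[25,0,1],[60,0,1],[100,0,1],[145,0,1],[165,0,-5],[165,0,-65],[165,0,-75],[165,0,-75]],"hand":[10,10,10,10,10,10,10,10]}' 90; python3 -c "
from h import *
print(totool([.668,-.049,.11]),totool([.668,-.049,.0115]),pose()[1].as_matrix().round(3).tolist())"
```

```text
time_s: 8.4
tool_pos: [0.5125, 0.0295, 0.1144]
eef_rot: [0.001, 0.67, 0.742, 0.001]
ft_force: [0.2, 0.0, -2.3]
grip_width: 0.0197
[-93.8 146.8   4.9] [-93.8 146.5 103.4] [[-0.101, 0.995, 0.003], [0.995, 0.101, -0.0], [-0.0, 0.003, -1.0]]
```

```bash
python3 -m creep '{"dr":[[0,0,0],[0,0,0],[0,0,0],[0,0,0],[0,0,0],[0,0,0],[0,0,0],[0,0,0]],"translation":[[-40,55,0],[-80,110,0],[-94,147,5],[-94,147,50],[-94,147,85],[-94,147,100],[-94,147,103],[-94,147,103]],"hand":[10,10,10,10,10,10,10,10]}' 90; python3 -c "
from h import *
print(totool([.668,-.049,.0105]),pose()[2]['ft_force'].round(1))"
```

```text
time_s: 9.4
tool_pos: [0.6668, -0.0495, 0.0099]
eef_rot: [-0.0, 0.671, 0.742, -0.0]
ft_force: [0.5, -0.3, -0.1]
grip_width: 0.0195
[ 0.4  1.2 -0.6] [ 0.5 -0.3 -0.1]
```

```bash
python3 -m creep '{"dr":[[0,0,0],[0,0,0],[0,0,0],[0,0,0],[0,0,0],[0,0,0],[0,0,0],[0,0,0]],"translation":[[0,0,0],[0,0,0],[0,0,0],[0,0,-10],[0,0,-60],[0,0,-120],[0,0,-180],[0,0,-190]],"hand":[50,50,50,60,85,85,85,85]}' 40; python3 -c "
from h import *
print(totool([.452,-.006,.18]))
im,c=snap('wrist','w3.png');hsv=cv2.cvtColor(im,cv2.COLOR_RGB2HSV)
m=cv2.inRange(hsv,(8,70,60),(28,220,255))
for k in cv2.findContours(m,cv2.RETR_EXTERNAL,cv2.CHAIN_APPROX_NONE)[0]:
    if cv2.contourArea(k)<1500: continue
    P=np.array([onz(c,u,v,.026)[:2]*1000 for u,v in k[:,0]],np.float32)
    print(cv2.boundingRect(k),[np.round(t,1) for t in cv2.minAreaRect(P)])
m=(im.max(2)<60).astype(np.uint8);m=cv2.morphologyEx(m,cv2.MORPH_OPEN,np.ones((9,9)));m[300:]=0
k=max(cv2.findContours(m,cv2.RETR_EXTERNAL,cv2.CHAIN_APPROX_NONE)[0],key=cv2.contourArea);print(cv2.boundingRect(k))
"
```

```text
time_s: 10.4
tool_pos: [0.6711, -0.05, 0.2082]
eef_rot: [0.005, 0.671, 0.742, 0.004]
ft_force: [1.0, -0.1, -0.1]
grip_width: 0.0851
[  65.9 -213.9   25.4]
(0, 226, 247, 212) [array([ 504.8, -182.9]), array([155.3, 240.1]), np.float64(75.5)]
(412, 181, 51, 117) [array([769.2, -65.3]), array([103. ,  20.8]), np.float64(85.9)]
(303, 158, 29, 236) [array([ 672.6, -115.5]), array([ 23.4, 221.1]), np.float64(5.7)]
(59, 0, 157, 36) [array([524.3,  81. ]), array([111.1,  22.7]), np.float64(6.0)]
(235, 127, 97, 173)
```

The rod is back on the mat at (0.673, -0.116). Now the tile68.

```bash
cat >> h.py <<'E'
def tile(D,cx,cy,z=.018,fn=None,exp=None):
    """look with wrist camera for clay disc of diameter D (mm) near cx,cy; z=height of upper face"""
    im,c=snap('wrist',fn); hsv=cv2.cvtColor(im,cv2.COLOR_RGB2HSV)
    m=cv2.inRange(hsv,(10,40,60),(24,100,185)); m=cv2.morphologyEx(m,cv2.MORPH_OPEN,np.ones((3,3)))
    out=[]
    for k in cv2.findContours(m,cv2.RETR_EXTERNAL,cv2.CHAIN_APPROX_NONE)[0]:
        if cv2.contourArea(k)<500: continue
        P=np.array([onz(c,u,v,z)[:2]*1000 for u,v in k[:,0]],np.float32)
        (a,b),(w,h),_=cv2.fitEllipse(P)
        if np.hypot(a/1000-cx,b/1000-cy)<.06 : print('disc',round(a,1),round(b,1),'diam',round(w,1),round(h,1),cv2.boundingRect(k))
E
python3 -m creep '{"dr":[[0,0,0.1],[0,0,0.1],[0,0,0.1],[0,0,0.1],[0,0,0.1],[0,0,0.1]],"translation":[[66,-214,25],[66,-214,25],[66,-214,25],[66,-214,25],[66,-214,25],[66,-214,25]],"hand":[85,85,85,85,85,85]}' 40; python3 -c "
from h import *
tile(68,.452,-.006,.018,'w4.png');print(totool([.452,-.006,.006]),pose()[1].as_matrix().round(3).tolist())"
```

```text
time_s: 11.2
tool_pos: [0.4478, -0.0056, 0.1746]
eef_rot: [0.0, 0.707, 0.707, -0.0]
ft_force: [1.3, 0.3, 0.5]
grip_width: 0.0848
disc 449.9 -5.2 diam 65.7 67.2 (286, 176, 86, 87)
[ -0.3   3.5 168.9] [[-0.001, 1.0, 0.0], [1.0, 0.001, -0.0], [-0.0, 0.0, -1.0]]
```

View pics/w4.png

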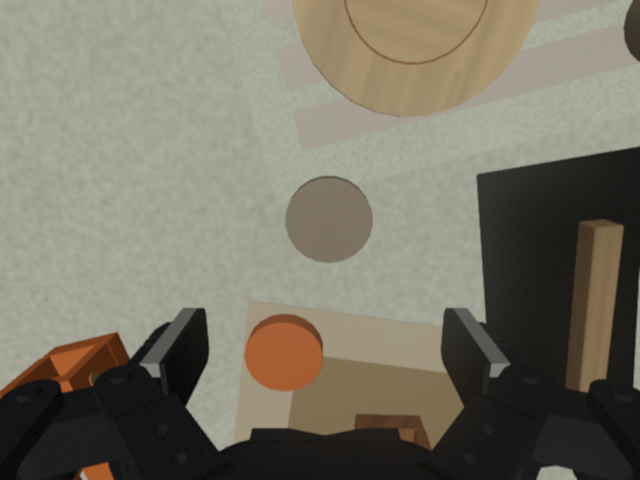

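The tile68 is alone at (329,219) below the jaws and measures 67 mm. The orange disc at (284,352) is left alone. Descending.

```bash
python3 -m creep '{"dr":[[0,0,0],[0,0,0],[0,0,0],[0,0,0],[0,0,0],[0,0,0],[0,0,0],[0,0,0]],"translation":[[0,2,55],[0,2,110],[0,2,150],[0,2,165],[0,2,173],[0,2,175],[0,2,175],[0,2,175]],"hand":[85,85,85,85,85,85,85,85]}' 40; python3 -c "
from h import *
print(totool([.450,-.005,-.002]),pose()[2]['ft_force'].round(1))"
```

```text
time_s: 12.25
tool_pos: [0.4507, -0.0056, 0.0011]
eef_rot: [0.001, 0.707, 0.707, 0.001]
ft_force: [0.3, -0.4, -0.6]
grip_width: 0.085
[ 0.6 -0.7  3.1] [ 0.3 -0.4 -0.6]
```

```bash
python3 -m creep '{"dr":[[0,0,0],[0,0,0],[0,0,0],[0,0,0],[0,0,0],[0,0,0],[0,0,0],[0,0,0]],"translation":[[0,0,3],[0,0,3],[0,0,3],[0,0,3],[0,0,3],[0,0,-10],[0,0,-60],[0,0,-80]],"hand":[55,55,55,55,55,55,55,55]}' 50; python3 -c "
from h import *
print(totool([.511,.156,.08]),pose()[2]['ft_force'].round(1))
im,c=snap('wrist','w5.png')
m=cv2.inRange(cv2.cvtColor(im,cv2.COLOR_RGB2HSV),(15,60,110),(24,150,255))
for k in cv2.findContours(m,cv2.RETR_EXTERNAL,cv2.CHAIN_APPROX_NONE)[0]:
    if cv2.contourArea(k)<3000: continue
    P=np.array([onz(c,u,v,.012)[:2]*1000 for u,v in k[:,0]],np.float32);print(cv2.boundingRect(k),cv2.minEnclosingCircle(P))
"
```

```text
time_s: 13.25
tool_pos: [0.4512, -0.0056, 0.083]
eef_rot: [0.002, 0.707, 0.707, 0.001]
ft_force: [0.7, -0.2, -0.7]
grip_width: 0.0661
[161.5  60.    3.2] [ 0.7 -0.2 -0.7]
(219, 252, 201, 171) ((441.6656799316406, -66.51203918457031), 69.1194839477539)
(283, 0, 326, 113) ((507.9189147949219, 122.14366912841797), 77.16664123535156)
```

View pics/w5.png

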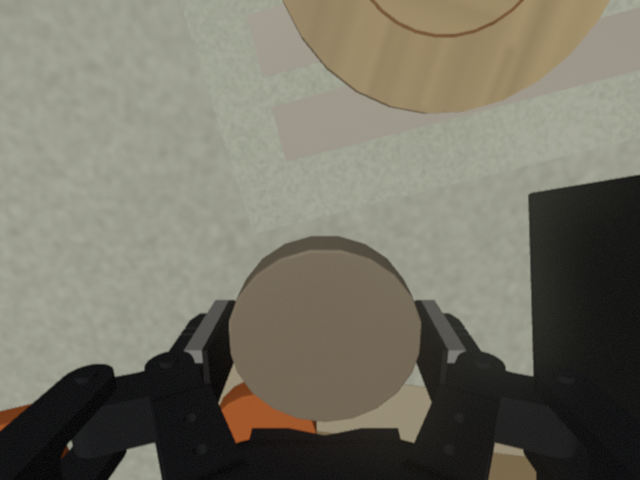

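The tile is held level (ellipse centre about (325,335)), with the bat edge at the top. I work out the tile's offset in the jaws and fit the bat circle from the edge arcs.

```bash
cat >> h.py <<'E'
def held(dz,c,im):
    """centre of held clay disc relative to TCP (mm); dz = upper face above TCP (m)"""
    p,_,_=pose(); hsv=cv2.cvtColor(im,cv2.COLOR_RGB2HSV)
    m=cv2.inRange(hsv,(10,40,95),(24,100,185)); m=cv2.morphologyEx(m,cv2.MORPH_OPEN,np.ones((5,5)))
    k=max((k for k in cv2.findContours(m,cv2.RETR_EXTERNAL,cv2.CHAIN_APPROX_NONE)[0] if cv2.boundingRect(k)[1]>150),key=cv2.contourArea)
    P=np.array([onz(c,u,v,p[2]+dz)[:2]*1000 for u,v in k[:,0]],np.float32)
    (a,b),s,_=cv2.fitEllipse(P); x,y,w,h=cv2.boundingRect(k); q=onz(c,x+w/2,y+h/2,p[2]+dz)*1000
    print('held',(x,y,w,h),'rel TCP',np.round([a-p[0]*1000,b-p[1]*1000],1),'diam',np.round(s,1),'bbox rel',(q[:2]-p[:2]*1000).round(1))
E
python3 - <<'E'
from h import *
from scipy.optimize import least_squares
im,c=snap('wrist'); held(.019,c,im)
def bat(im,c,n):
    m=cv2.inRange(cv2.cvtColor(im,cv2.COLOR_RGB2HSV),(15,75,90),(24,150,255))
    for k in cv2.findContours(m,cv2.RETR_EXTERNAL,cv2.CHAIN_APPROX_NONE)[0]:
        if cv2.contourArea(k)<2000: continue
        q=[(u,v) for u,v in k[:,0] if v>2 and 2<u<637]
        P=np.array([onz(c,u,v,.012)[:2]*1000 for u,v in q])
        if abs(P.mean(0)-[511,120]).max()>60: continue
        f=least_squares(lambda s:np.hypot(*(P-s).T)-85,[511,157],loss='soft_l1');print(n,len(q),f.x.round(1),abs(f.fun).mean().round(2))
bat(im,c,'wrist'); bat(cv2.cvtColor(cv2.imread('pics/top0.png'),cv2.COLOR_BGR2RGB),arm.calibration('top'),'top')
E
```

```text
held (226, 249, 205, 193) rel TCP [ 1.9 -5.7] diam [66.3 83.1] bbox rel [ 0.8 -3.5]
wrist 356 [507.8 157.4] 0.26
top 187 [510.2 156.7] 2.17
```

```bash
python3 -m creep '{"dr":[[0,0,0],[0,0,0],[0,0,0],[0,0,0],[0,0,0],[0,0,0],[0,0,0],[0,0,0]],"translation":[[54,20,0],[108,40,0],[162,58,0],[162,58,0],[162,58,20],[162,58,40],[162,58,45],[162,58,45]],"hand":[55,55,55,55,55,55,55,55]}' 50; python3 -c "
from h import *
print(totool([.509,.157,.011]));c=arm.calibration('wrist');p=pose()[0]
for v in (250,335,420): print((onz(c,325,v,p[2]+.019)-p)*1000)
"
```

```text
time_s: 14.35
tool_pos: [0.5064, 0.1557, 0.0342]
eef_rot: [-0.0, 0.707, 0.707, -0.001]
ft_force: [0.0, 0.0, -1.5]
grip_width: 0.066
[ 1.3  2.6 23.2]
[-0.77379425 32.56553471 19.        ]
[-0.76120068  1.63655324 19.        ]
[ -0.74677711 -33.78679695  19.        ]
```

```bash
python3 -m creep '{"dr":[[0,0,0],[0,0,0],[0,0,0],[0,0,0],[0,0,0],[0,0,0],[0,0,0],[0,0,0]],"translation":[[1,3,10],[1,3,18],[1,3,23],[1,3,23],[1,3,23],[1,3,23],[1,3,23],[1,3,23]],"hand":[55,55,55,55,55,85,85,85]}' 50;python3 -m creep '{"dr":[[0,0,0],[0,0,0],[0,0,0],[0,0,0],[0,0,0]],"translation":[[0,0,-5],[0,0,-30],[0,0,-80],[-20,0,-140],[-40,0,-170]],"hand":[85,85,85,85,85]}' 50; python3 -c "
from h import *
tile(68,.509,.157,.030,'w6.png');print(totool([.689,.136,.18]),pose()[2]['ft_force'].round(1))"
```

```text
time_s: 15.35
tool_pos: [0.5107, 0.1577, 0.0123]
eef_rot: [0.0, 0.707, 0.707, 0.0]
ft_force: [0.1, -0.5, 0.1]
grip_width: 0.0851
time_s: 15.98
tool_pos: [0.5123, 0.1177, 0.1864]
eef_rot: [0.002, 0.706, 0.708, 0.002]
ft_force: [0.6, -0.1, 0.2]
grip_width: 0.085
disc 508.4 158.3 diam 159.5 159.6 (211, 50, 217, 220)
[ 19.9 174.7  11.8] [ 0.5 -1.3  2.2]
```

View pics/w6.png

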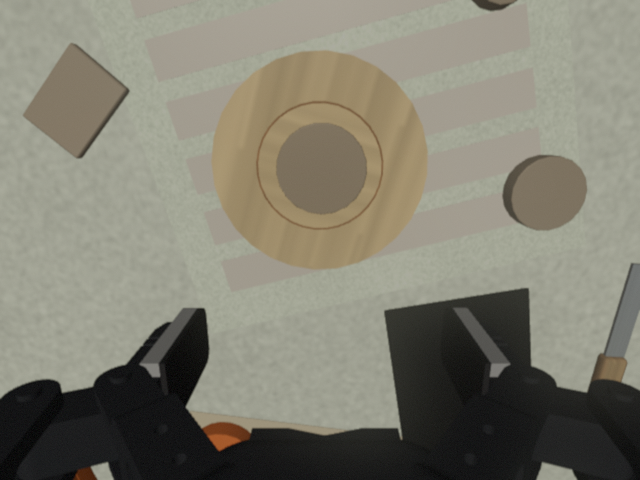

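The tile68 sits flat on the bat at (321,168), bat centre (320,160) with the drawn circle visible. I compute the offset and go to the tile60.

```bash
sed -i 's/(10,40,60),(24,100,185)); m=cv2.morphologyEx(m,cv2.MORPH_OPEN,np.ones((3,3)))/(10,40,60),(24,86,185)); m=cv2.morphologyEx(m,cv2.MORPH_OPEN,np.ones((5,5)))/' h.py
python3 -c "
from h import *
tile(68,.509,.157,.030);c=arm.calibration('wrist');print(onz(c,319.5,160,.012)*1000, onz(c,211,160,.012),onz(c,428,160,.012),onz(c,321.5,168,.03)*1000)"
python3 -m creep '{"dr":[[0,0,0],[0,0,0],[0,0,0],[0,0,0],[0,0,0]],"translation":[[20,60,12],[20,120,12],[20,175,12],[20,175,12],[20,175,12]],"hand":[80,80,80,80,80]}' 50; python3 -c "
from h import *
tile(60,.689,.136,.018);print(totool([.689,.136,.0]))"
```

```text
disc 508.5 158.2 diam 159.5 159.6 (209, 48, 214, 218)
[510.61027743 161.58408345  12.        ] [0.4257068 0.1617115 0.012    ] [0.5959541  0.16145601 0.012     ] [512.12512172 157.25198826  30.        ]
time_s: 16.7
tool_pos: [0.6841, 0.1379, 0.168]
eef_rot: [-0.001, 0.707, 0.707, -0.001]
ft_force: [-0.3, 0.1, -0.3]
grip_width: 0.0798
disc 689.2 138.0 diam 57.9 59.8 (295, 183, 78, 78)
[ -1.9   5.7 168.7]
```

```bash
python3 -m creep '{"dr":[[0,0,0],[0,0,0],[0,0,0],[0,0,0],[0,0,0],[0,0,0],[0,0,0],[0,0,0]],"translation":[[0,6,55],[0,6,110],[0,6,150],[0,6,163],[0,6,168],[0,6,168],[0,6,168],[0,6,168]],"hand":[80,80,80,80,80,80,80,50]}' 50;  python3 -m creep '{"dr":[[0,0,0],[0,0,0],[0,0,0],[0,0,0],[0,0,0],[0,0,0],[0,0,0],[0,0,0]],"translation":[[0,0,0],[0,0,0],[0,0,0],[0,0,0],[0,0,-10],[0,0,-60],[0,0,-90],[0,0,-90]],"hand":[45,45,45,45,45,45,45,45]}' 50; python3 -c "
from h import *
print(totool([.509,.157,.03+.002+.001+.03]),totool([.509,.157,.03+.002+.001]))"
```

```text
time_s: 17.75
tool_pos: [0.6926, 0.1379, 0.0036]
eef_rot: [0.001, 0.707, 0.707, 0.001]
ft_force: [0.8, -0.1, 1.8]
grip_width: 0.0638
time_s: 18.75
tool_pos: [0.6942, 0.1382, 0.0962]
eef_rot: [0.002, 0.707, 0.707, 0.003]
ft_force: [-0.2, 0.2, -0.4]
grip_width: 0.0576
[  18.9 -185.4   31.9] [  18.9 -185.6   61.9]
```

```bash
python3 -m creep '{"dr":[[0,0,0],[0,0,0],[0,0,0],[0,0,0],[0,0,0],[0,0,0],[0,0,0],[0,0,0]],"translation":[[6,-60,0],[12,-120,0],[19,-170,0],[19,-185,0],[19,-185,15],[19,-185,30],[19,-185,30],[19,-185,30]],"hand":[45,45,45,45,45,45,45,45]}' 50; python3 -c "
from h import *
import time
for i in range(4):
    im,c=snap('wrist','w7.png');p=pose()[0];print(p.round(4),totool([.509,.157,.034]))
held(.016,c,im)"
```

```text
time_s: 19.75
tool_pos: [0.5071, 0.1564, 0.0614]
eef_rot: [-0.0, 0.707, 0.707, -0.0]
ft_force: [0.3, 0.9, -1.3]
grip_width: 0.0578
[0.5073 0.1565 0.0619] [ 0.5  1.7 27.9]
[0.5074 0.1566 0.0622] [ 0.4  1.6 28.2]
[0.5073 0.1566 0.0623] [ 0.4  1.7 28.3]
[0.5072 0.1566 0.0624] [ 0.4  1.8 28.4]
held (235, 175, 188, 233) rel TCP [-0.2 11.3] diam [65.2 93.4] bbox rel [ 0.6 16.6]
```

```bash
python3 -m creep '{"dr":[[0,0,0],[0,0,0],[0,0,0],[0,0,0],[0,0,0],[0,0,0],[0,0,0],[0,0,0]],"translation":[[0,2,12],[0,2,22],[0,2,28],[0,2,28],[0,2,28],[0,2,28],[0,2,28],[0,2,28]],"hand":[45,45,45,45,45,80,80,80]}' 50;python3 -m creep '{"dr":[[0,0,0],[0,0,0],[0,0,0],[0,0,0],[0,0,0],[0,0,0]],"translation":[[0,0,-5],[0,0,-30],[0,0,-80],[-20,0,-140],[-40,0,-150],[-40,0,-150]],"hand":[85,85,85,85,85,85]}' 50; python3 -c "
from h import *
im,c=snap('wrist','w8.png');p=pose()[0];print(p,totool([.402,.316,.18]))
g=cv2.medianBlur(cv2.cvtColor(im,cv2.COLOR_RGB2HSV)[:,:,1],5)
print('rows S',g[168,200:440:6].tolist());print('cols S',g[60:280:6,321].tolist())
cv2.imwrite('pics/w8c.png',im[30:330,150:490,::-1])"
```

```text
time_s: 20.95
tool_pos: [0.5085, 0.1566, 0.0338]
eef_rot: [0.0, 0.707, 0.707, 0.0]
ft_force: [0.1, -0.5, -0.1]
grip_width: 0.0802
time_s: 21.7
tool_pos: [0.5098, 0.116, 0.1863]
eef_rot: [0.001, 0.707, 0.707, 0.002]
ft_force: [0.6, 1.1, -1.0]
grip_width: 0.0852
[0.50874168 0.11640775 0.18464684] [ 199.6 -106.8    4.6]
rows S [29, 30, 30, 81, 80, 81, 82, 84, 85, 85, 89, 86, 86, 84, 64, 64, 64, 64, 65, 63, 64, 64, 64, 64, 64, 64, 64, 64, 65, 84, 84, 93, 85, 85, 83, 82, 82, 82, 82, 30]
cols S [80, 81, 81, 82, 83, 83, 83, 86, 83, 84, 77, 63, 63, 63, 64, 63, 64, 64, 64, 65, 64, 65, 65, 65, 65, 65, 85, 85, 87, 84, 84, 84, 83, 83, 82, 27, 26]
```

View pics/w8c.png

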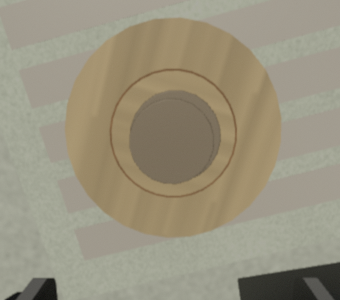

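The tile60 lies on the 68: edges at crop (130–213, 97–184), with a crescent of the 68 at right. I quantify this and go on to the tile52.

```bash
sed -i 's/(24,86,185)/(24,74,185)/' h.py
python3 -c "
from h import *
c=arm.calibration('wrist');print('t60',onz(c,321.5,170.5,.048)*1000,'w',(onz(c,363,170,.048)-onz(c,280,170,.048))[0],'t68 right edge-34',onz(c,371,168,.03)[0]*1000-34)"
python3 -m creep '{"dr":[[0,0,0],[0,0,0],[0,0,0],[0,0,0],[0,0,0],[0,0,0],[0,0,0]],"translation":[[55,-30,5],[110,-60,5],[165,-90,5],[200,-107,5],[200,-107,5],[200,-107,5],[200,-107,5]],"hand":[75,75,75,75,75,75,75]}' 50; python3 -c "
from h import *
tile(52,.402,.316,.018);print(totool([.402,.316,.002]))"
```

```text
t60 [505.85578875 157.23129848  48.        ] w 0.05754733211007668 t68 right edge-34 508.237747528668
time_s: 22.62
tool_pos: [0.4014, 0.3155, 0.1783]
eef_rot: [0.0, 0.707, 0.707, -0.001]
ft_force: [0.3, 0.4, 0.5]
grip_width: 0.0751
disc 398.6 319.8 diam 49.9 52.3 (290, 180, 65, 67)
[  0.6   0.5 176.5]
```

```bash
python3 -m creep '{"dr":[[0,0,0],[0,0,0],[0,0,0],[0,0,0],[0,0,0],[0,0,0],[0,0,0],[0,0,0]],"translation":[[4,-3,55],[4,-3,110],[4,-3,155],[4,-3,170],[4,-3,176],[4,-3,176],[4,-3,176],[4,-3,176]],"hand":[75,75,75,75,75,75,75,45]}' 50;  python3 -m creep '{"dr":[[0,0,0],[0,0,0],[0,0,0],[0,0,0],[0,0,0],[0,0,0],[0,0,0],[0,0,0]],"translation":[[0,0,0],[0,0,0],[0,0,0],[0,0,0],[0,0,-10],[0,0,-60],[0,0,-90],[0,0,-90]],"hand":[40,40,40,40,40,40,40,40]}' 50; python3 -c "
from h import *
print(totool([.5085,.157,.09]))"
```

```text
time_s: 23.68
tool_pos: [0.3993, 0.3212, 0.0044]
eef_rot: [0.0, 0.707, 0.707, 0.001]
ft_force: [-1.0, -0.7, 0.6]
grip_width: 0.0583
time_s: 24.68
tool_pos: [0.4005, 0.3222, 0.0965]
eef_rot: [0.001, 0.707, 0.707, 0.004]
ft_force: [0.2, -0.4, -1.1]
grip_width: 0.0498
[-165.3  107.8    6.5]
```

```bash
python3 -m creep '{"dr":[[0,0,0],[0,0,0],[0,0,0],[0,0,0],[0,0,0],[0,0,0],[0,0,0],[0,0,0]],"translation":[[-55,36,0],[-110,72,0],[-150,100,0],[-164,108,0],[-164,108,10],[-164,108,10],[-164,108,10],[-164,108,10]],"hand":[40,40,40,40,40,40,40,40]}' 50; python3 -c "
from h import *
for i in range(3): snap('wrist')
print(totool([.509,.158,.052]))"
```

```text
time_s: 25.68
tool_pos: [0.506, 0.1576, 0.083]
eef_rot: [-0.0, 0.706, 0.708, 0.0]
ft_force: [0.4, 0.0, -1.4]
grip_width: 0.0496
[ 0.9  2.5 31.3]
```

```bash
python3 -m creep '{"dr":[[0,0,0],[0,0,0],[0,0,0],[0,0,0],[0,0,0],[0,0,0],[0,0,0],[0,0,0]],"translation":[[1,2,12],[1,2,24],[1,2,31],[1,2,31],[1,2,31],[1,2,31],[1,2,31],[1,2,31]],"hand":[40,40,40,40,40,75,75,75]}' 50;python3 -m creep '{"dr":[[0,0,0],[0,0,0],[0,0,0],[0,0,0],[0,0,0],[0,0,0]],"translation":[[0,0,-5],[0,0,-30],[0,0,-80],[-20,0,-140],[-40,0,-150],[-40,0,-150]],"hand":[75,75,75,75,75,75]}' 50; python3 -c "
from h import *
im,c=snap('wrist','w9.png');p=pose()[0];print(p,totool([.635,.289,.18]))
tile(52,.509,.157,.066)
cv2.imwrite('pics/w9c.png',im[30:330,150:490,::-1])"
```

```text
time_s: 26.82
tool_pos: [0.5082, 0.1575, 0.0515]
eef_rot: [-0.0, 0.707, 0.707, -0.0]
ft_force: [-0.2, -0.4, -0.4]
grip_width: 0.0751
time_s: 27.58
tool_pos: [0.5097, 0.1169, 0.2042]
eef_rot: [0.001, 0.707, 0.707, 0.002]
ft_force: [-0.3, -0.3, 0.1]
grip_width: 0.075
[0.50870067 0.11741969 0.20258654] [171.6 126.2  22.8]
disc 508.9 160.2 diam 58.0 60.3 (284, 123, 86, 88)
```

View pics/w9c.png

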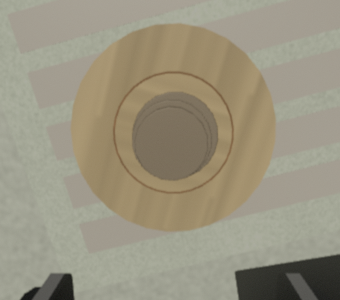

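The three tiles are nested, and the tile52's face is about at crop (170,143). On to the tile44.

```bash
python3 -c "
from h import *
c=arm.calibration('wrist');print('t52',onz(c,320.5,173,.066)*1000)"
python3 -m creep '{"dr":[[0,0,0],[0,0,0],[0,0,0],[0,0,0],[0,0,0],[0,0,0],[0,0,0]],"translation":[[55,40,5],[110,80,15],[160,120,23],[172,126,23],[172,126,23],[172,126,23],[172,126,23]],"hand":[68,68,68,68,68,68,68]}' 50; python3 -c "
from h import *
for i in range(2): snap('wrist')
tile(44,.635,.289,.018);print(totool([.635,.289,.003]))"
```

```text
t52 [504.13620999 156.85736496  66.        ]
time_s: 28.55
tool_pos: [0.6335, 0.2887, 0.1788]
eef_rot: [-0.0, 0.707, 0.707, -0.0]
ft_force: [-0.9, -0.9, 0.5]
grip_width: 0.0677
disc 635.0 292.6 diam 41.9 44.6 (300, 186, 55, 57)
[1.000e-01 8.000e-01 1.765e+02]
```

```bash
python3 -m creep '{"dr":[[0,0,0],[0,0,0],[0,0,0],[0,0,0],[0,0,0],[0,0,0],[0,0,0],[0,0,0]],"translation":[[4,1,55],[4,1,110],[4,1,155],[4,1,170],[4,1,176],[4,1,176],[4,1,176],[4,1,176]],"hand":[68,68,68,68,68,68,68,40]}' 50;  python3 -m creep '{"dr":[[0,0,0],[0,0,0],[0,0,0],[0,0,0],[0,0,0],[0,0,0],[0,0,0],[0,0,0]],"translation":[[0,0,0],[0,0,0],[0,0,0],[0,0,0],[0,0,-10],[0,0,-60],[0,0,-110],[0,0,-110]],"hand":[32,32,32,32,32,32,32,32]}' 50; python3 -c "
from h import *
print(totool([.511,.157,.1]))"
```

```text
time_s: 29.7
tool_pos: [0.6365, 0.2942, 0.0048]
eef_rot: [0.001, 0.707, 0.707, 0.001]
ft_force: [0.4, -0.0, -0.1]
grip_width: 0.0512
time_s: 30.7
tool_pos: [0.6392, 0.2954, 0.1199]
eef_rot: [0.002, 0.707, 0.707, 0.005]
ft_force: [0.3, -0.1, 0.1]
grip_width: 0.0416
[-138.3 -128.5   17.9]
```

```bash
python3 -m creep '{"dr":[[0,0,0],[0,0,0],[0,0,0],[0,0,0],[0,0,0],[0,0,0],[0,0,0],[0,0,0]],"translation":[[-50,-45,0],[-95,-90,0],[-130,-120,0],[-138,-127,0],[-138,-127,15],[-138,-127,18],[-138,-127,18],[-138,-127,18]],"hand":[32,32,32,32,32,32,32,32]}' 50; python3 -c "
from h import *
for i in range(3): snap('wrist')
print(totool([.511,.158,.071]),pose()[2]['grip_width'])"
```

```text
time_s: 31.7
tool_pos: [0.5091, 0.1562, 0.0949]
eef_rot: [0.0, 0.706, 0.708, 0.0]
ft_force: [-0.4, -0.6, -0.4]
grip_width: 0.0419
[ 2.1  2.1 24.2] 0.041874682918165304
```

```bash
python3 -m creep '{"dr":[[0,0,0],[0,0,0],[0,0,0],[0,0,0],[0,0,0],[0,0,0],[0,0,0],[0,0,0]],"translation":[[2,2,12],[2,2,20],[2,2,24],[2,2,24],[2,2,24],[2,2,24],[2,2,24],[2,2,24]],"hand":[32,32,32,32,32,68,68,68]}' 50;python3 -m creep '{"dr":[[0,0,0],[0,0,0],[0,0,0],[0,0,0],[0,0,0],[0,0,0]],"translation":[[0,0,-5],[0,0,-30],[0,0,-80],[-20,0,-120],[-40,0,-130],[-40,0,-130]],"hand":[68,68,68,68,68,68]}' 50; python3 -c "
from h import *
im,c=snap('wrist','w10.png');p=pose()[0];print(p,totool([.527,.379,.18]))
cv2.imwrite('pics/w10c.png',cv2.convertScaleAbs(cv2.resize(im[80:260,230:410,::-1],None,fx=3,fy=3,interpolation=cv2.INTER_CUBIC),alpha=1.4))"
```

```text
time_s: 32.85
tool_pos: [0.5105, 0.1576, 0.0709]
eef_rot: [0.0, 0.707, 0.707, 0.0]
ft_force: [0.6, 0.1, 0.5]
grip_width: 0.0684
time_s: 33.6
tool_pos: [0.5108, 0.1165, 0.2015]
eef_rot: [0.0, 0.707, 0.707, 0.001]
ft_force: [-0.1, -0.4, -0.0]
grip_width: 0.068
[0.50993215 0.11696342 0.20014694] [262.   16.9  20.2]
```

View pics/w10c.png

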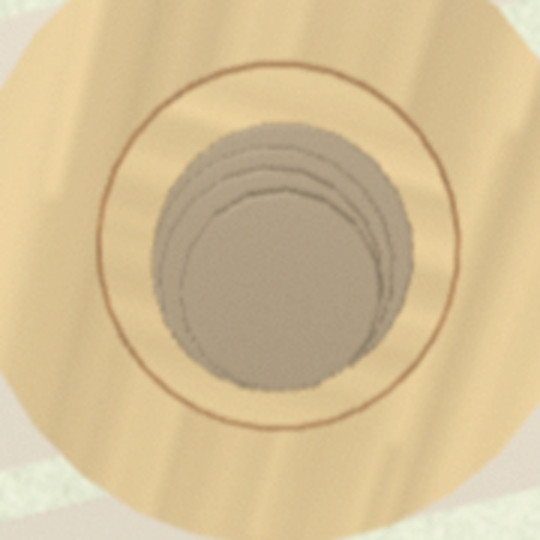

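Clean nested pile: tile44 centre at crop (279,290), the 68 spanning 152–413, drawn circle 98–460. Computing offsets, then the tile36.

```bash
python3 -c "
from h import *
c=arm.calibration('wrist');f=lambda a,b,z:(onz(c,230+a/3,80+b/3,z)[:2]*1000).round(1)
print('44',f(279,290,.084),'68',f(282.5,253,.03),'60 right',f(397,270,.048)-[30,0],'circle',f(279,245,.012))"
python3 -m creep '{"dr":[[0,0,0],[0,0,0],[0,0,0],[0,0,0],[0,0,0],[0,0,0],[0,0,0],[0,0,0]],"translation":[[55,4,5],[110,8,10],[165,12,15],[220,16,20],[262,17,20],[262,17,20],[262,17,20],[262,17,20]],"hand":[60,60,60,60,60,60,60,60]}' 50; python3 -c "
from h import *
for i in range(2): snap('wrist')
tile(36,.527,.379,.018);print(totool([.527,.379,.004]))"
```

```text
44 [507.9 156.1] 68 [508.5 158.7] 60 right [506.5 156.3] circle [507.5 159.1]
time_s: 34.65
tool_pos: [0.5268, 0.3783, 0.18]
eef_rot: [-0.0, 0.707, 0.707, -0.001]
ft_force: [0.6, 0.3, -0.0]
grip_width: 0.0601
disc 526.6 382.5 diam 34.2 36.6 (303, 191, 45, 46)
[  0.5  -0.4 177. ]
```

```bash
python3 -m creep '{"dr":[[0,0,0],[0,0,0],[0,0,0],[0,0,0],[0,0,0],[0,0,0],[0,0,0],[0,0,0]],"translation":[[4,-1,55],[4,-1,110],[4,-1,155],[4,-1,170],[4,-1,176],[4,-1,176],[4,-1,176],[4,-1,176]],"hand":[60,60,60,60,60,60,60,32]}' 50;  python3 -m creep '{"dr":[[0,0,0],[0,0,0],[0,0,0],[0,0,0],[0,0,0],[0,0,0],[0,0,0],[0,0,0]],"translation":[[0,0,0],[0,0,0],[0,0,0],[0,0,0],[0,0,-10],[0,0,-60],[0,0,-120],[0,0,-130]],"hand":[25,25,25,25,25,25,25,25]}' 50; python3 -c "
from h import *
print(totool([.510,.158,.12]))"
```

```text
time_s: 35.8
tool_pos: [0.5273, 0.3843, 0.0067]
eef_rot: [0.0, 0.707, 0.707, 0.001]
ft_force: [0.5, 0.8, -0.4]
grip_width: 0.0431
time_s: 36.8
tool_pos: [0.5294, 0.3858, 0.1417]
eef_rot: [0.001, 0.707, 0.707, 0.005]
ft_force: [-0.0, -0.1, -0.5]
grip_width: 0.0338
[-227.9  -19.9   20.2]
```

```bash
python3 -m creep '{"dr":[[0,0,0],[0,0,0],[0,0,0],[0,0,0],[0,0,0],[0,0,0],[0,0,0],[0,0,0]],"translation":[[-55,-5,0],[-110,-10,0],[-165,-15,0],[-215,-19,0],[-227,-19,10],[-227,-19,18],[-227,-19,18],[-227,-19,18]],"hand":[25,25,25,25,25,25,25,25]}' 50; python3 -c "
from h import *
for i in range(3): snap('wrist')
print(totool([.510,.159,.090]),pose()[2]['grip_width'])"
```

```text
time_s: 37.8
tool_pos: [0.5075, 0.1578, 0.1168]
eef_rot: [-0.0, 0.706, 0.708, -0.0]
ft_force: [-0.5, -0.2, -0.3]
grip_width: 0.0337
[ 1.5  2.3 27.2] 0.03383212452454232
```

```bash
python3 -m creep '{"dr":[[0,0,0],[0,0,0],[0,0,0],[0,0,0],[0,0,0],[0,0,0],[0,0,0],[0,0,0]],"translation":[[2,2,12],[2,2,22],[2,2,27],[2,2,27],[2,2,27],[2,2,27],[2,2,27],[2,2,27]],"hand":[25,25,25,25,25,62,62,62]}' 50;python3 -m creep '{"dr":[[0,0,0],[0,0,0],[0,0,0],[0,0,0],[0,0,0],[0,0,0]],"translation":[[0,0,-5],[0,0,-30],[0,0,-80],[-20,0,-120],[-40,0,-130],[-40,0,-130]],"hand":[62,62,62,62,62,62]}' 50; python3 -c "
from h import *
im,c=snap('wrist','w11.png');p=pose()[0];print(p,totool([.5035,-.353,.2]))
cv2.imwrite('pics/w11c.png',cv2.convertScaleAbs(cv2.resize(im[80:260,230:410,::-1],None,fx=3,fy=3,interpolation=cv2.INTER_CUBIC),alpha=1.4))"
```

```text
time_s: 38.95
tool_pos: [0.5092, 0.1585, 0.0895]
eef_rot: [-0.0, 0.707, 0.707, -0.0]
ft_force: [0.6, 0.6, 0.3]
grip_width: 0.062
time_s: 39.7
tool_pos: [0.5098, 0.1175, 0.2204]
eef_rot: [0.0, 0.707, 0.707, 0.001]
ft_force: [0.7, -0.4, -0.3]
grip_width: 0.0616
[0.50893547 0.11796102 0.21909463] [-471.    -5.1   19. ]
```

View pics/w11c.png

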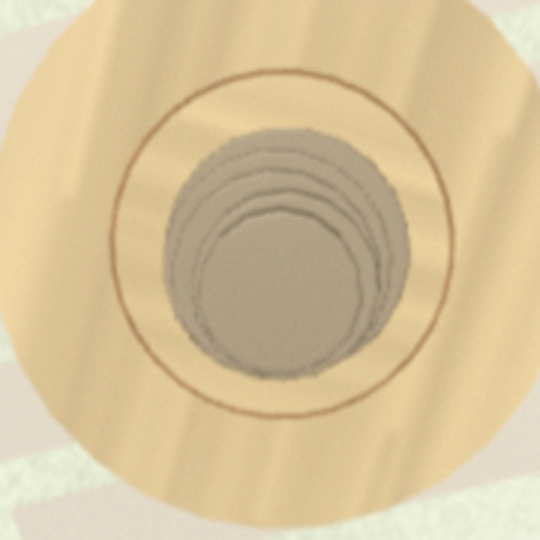

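All five are nested, tile36 on top at crop (280,295). Now the bar.

```bash
python3 -c "
from h import *
c=arm.calibration('wrist');f=lambda a,b,z:(onz(c,230+a/3,80+b/3,z)[:2]*1000).round(1)
print('36',f(280,295,.102),'circle',f(282,243,.012))"
python3 -m creep '{"dr":[[0,0,0],[0,0,0],[0,0,0],[0,0,0],[0,0,0],[0,0,0],[0,0,0],[0,0,0]],"translation":[[-60,0,0],[-120,-1,5],[-180,-2,10],[-240,-3,15],[-300,-4,19],[-360,-5,19],[-420,-5,19],[-450,-5,19]],"hand":[70,70,70,70,70,70,70,70]}' 60; python3 -c "
from h import *
for i in range(3): im,c=snap('wrist','w12.png')
print(pose()[0].round(4))
m=cv2.inRange(cv2.cvtColor(im,cv2.COLOR_RGB2HSV),(8,25,70),(30,84,255));m=cv2.morphologyEx(m,cv2.MORPH_OPEN,np.ones((5,5)))
for k in cv2.findContours(m,cv2.RETR_EXTERNAL,cv2.CHAIN_APPROX_NONE)[0]:
    if cv2.contourArea(k)<800: continue
    P=np.array([onz(c,u,v,.056)[:2]*1000 for u,v in k[:,0]],np.float32);print(cv2.boundingRect(k),[np.round(t,1) for t in cv2.minAreaRect(P)])
"
```

```text
36 [507.1 155.9] circle [507.3 159. ]
time_s: 40.75
tool_pos: [0.5036, -0.3333, 0.198]
eef_rot: [-0.002, 0.708, 0.707, -0.0]
ft_force: [0.1, 1.0, -0.9]
grip_width: 0.0697
[ 0.5038 -0.3316  0.1981]
(300, 194, 49, 108) [array([ 501.5, -351.9]), array([84.1, 35.3]), np.float64(88.9)]
(140, 0, 374, 388) [array([ 496.1, -318.7]), array([285.5, 251.7]), np.float64(81.4)]
```

View pics/w12.png

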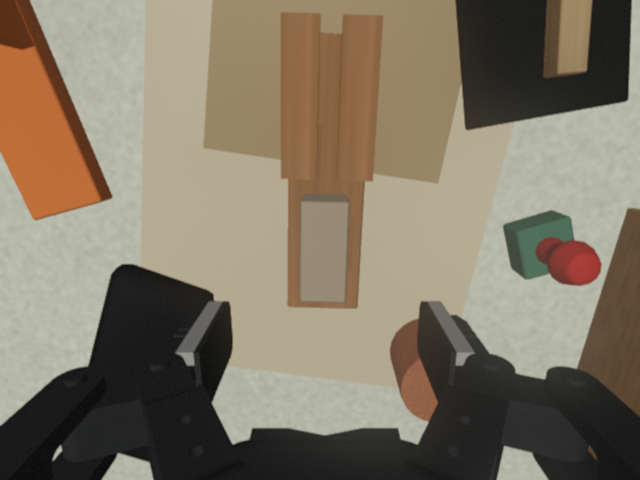

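The bar lies on the ledge, px (300–348, 195–301), centre about (0.5025, -0.353). The jaws can straddle it clear of the former.

```bash
python3 -m creep '{"dr":[[0,0,0],[0,0,0],[0,0,0],[0,0,0],[0,0,0],[0,0,0],[0,0,0],[0,0,0]],"translation":[[-12,-1,40],[-22,-1,90],[-22,-1,140],[-22,-1,163],[-22,-1,171],[-22,-1,171],[-22,-1,171],[-22,-1,171]],"hand":[70,70,70,70,70,70,70,35]}' 70;  python3 -m creep '{"dr":[[0,0,0],[0,0,0],[0,0,0],[0,0,0],[0,0,0],[0,0,0],[0,0,0],[0,0,0]],"translation":[[0,0,0],[0,0,0],[0,0,0],[0,0,0],[0,0,-10],[0,0,-60],[0,0,-120],[0,0,-170]],"hand":[25,25,25,25,25,25,25,25]}' 70; python3 -c "
from h import *
for i in range(2): snap('wrist')
print(totool([.508,.157,.20]),pose()[2]['grip_width'],pose()[2]['ft_force'])"
```

```text
time_s: 41.9
tool_pos: [0.5051, -0.3541, 0.0317]
eef_rot: [0.001, 0.707, 0.707, 0.0]
ft_force: [0.2, -0.4, 0.5]
grip_width: 0.0534
time_s: 42.9
tool_pos: [0.5037, -0.3533, 0.2019]
eef_rot: [0.0, 0.707, 0.707, 0.0]
ft_force: [1.0, -0.6, -1.8]
grip_width: 0.0345
[513.1   1.1   4.1] 0.03506980623235726 [ 0.93867604 -0.87028174 -1.29754826]
```

```bash
python3 -m creep '{"dr":[[0,0,0],[0,0,0],[0,0,0],[0,0,0],[0,0,0],[0,0,0],[0,0,0],[0,0,0]],"translation":[[40,0,0],[95,0,0],[150,0,0],[205,0,0],[265,0,0],[325,0,0],[385,0,0],[435,1,0]],"hand":[25,25,25,25,25,25,25,25]}' 70; python3 -m creep '{"dr":[[0,0,0],[0,0,0],[0,0,0],[0,0,0],[0,0,0]],"translation":[[40,0,0],[70,0,0],[78,0,20],[78,0,40],[78,0,40]],"hand":[25,25,25,25,25]}' 70; python3 -c "
from h import *
for i in range(4): im,c=snap('wrist','w13.png')
p=pose()[0];print(p.round(4),totool([.508,.157,.116]),pose()[2]['grip_width'],pose()[2]['ft_force'].round(1))
m=cv2.inRange(cv2.cvtColor(im,cv2.COLOR_RGB2HSV),(8,25,70),(30,74,255));m=cv2.morphologyEx(m,cv2.MORPH_OPEN,np.ones((5,5)))
for k in cv2.findContours(m,cv2.RETR_EXTERNAL,cv2.CHAIN_APPROX_NONE)[0]:
    x,y,w,h=cv2.boundingRect(k)
    if 270<x+w/2<380 and h>60: print((x,y,w,h),[np.round((onz(c,x+w/2,v,p[2]+.0255)[:2]-p[:2])*1000,1) for v in (y,y+h)])
"
```

```text
time_s: 44.0
tool_pos: [0.503, 0.0836, 0.1987]
eef_rot: [-0.001, 0.706, 0.708, -0.001]
ft_force: [0.6, -0.1, -1.8]
grip_width: 0.0347
time_s: 44.62
tool_pos: [0.5016, 0.1591, 0.1568]
eef_rot: [-0.002, 0.707, 0.708, -0.003]
ft_force: [-0.7, -0.3, -1.6]
grip_width: 0.0346
[0.5049 0.1595 0.1607] [-2.5  3.  44.7] 0.034701429787824783 [-0.1  0.7 -1.9]
(269, 184, 113, 251) [array([-1.1, 54.9]), array([ -1. , -34.3])]
(150, 0, 397, 139) [array([  4.8, 102.5]), array([ 5.4, 67.7])]
```

View pics/w13.png

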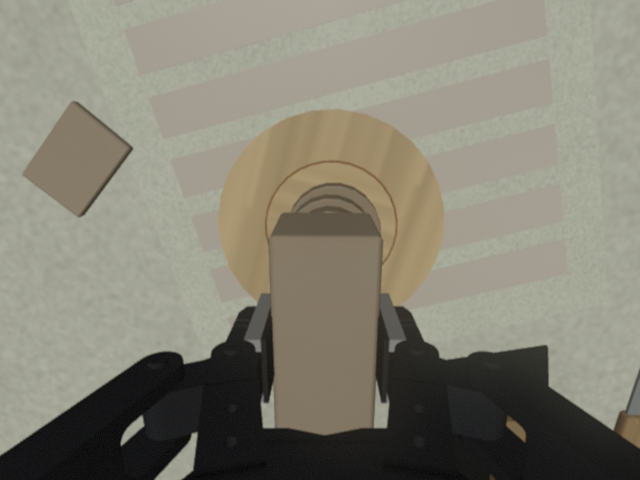

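The bar is held level, its near upper edge at v≈235 and the pile below at (331,200). I check the bar's offset in the hand.

```bash
python3 -c "
from h import *
c=arm.calibration('wrist');p=pose()[0]
for dz in (.022,.0255,.029):
    a=onz(c,271,236,p[2]+dz);b=onz(c,382,236,p[2]+dz);print(dz,'width',(b-a)[0]*1000,'edge rel y',(a-p)[1]*1000-40,'mid x',((a+b)/2-p)[0]*1000, 'bottom y',(onz(c,326,213,p[2]+dz-.036)-p)[1]*1000-40)"
```

```text
0.022 width 34.80026757894511 edge rel y -1.9023224215741124 mid x -0.40576377833834165 bottom y -2.428250059088967
0.0255 width 33.78778365036855 edge rel y -0.9210152024718923 mid x -0.4275697860076644 bottom y -1.6611878776361593
0.029 width 32.775299721791995 edge rel y 0.0602920166303349 mid x -0.4493757936769871 bottom y -0.8941256961833517
```

```bash
python3 -m creep '{"dr":[[0,0,0],[0,0,0],[0,0,0],[0,0,0],[0,0,0],[0,0,0]],"translation":[[-2,3,15],[-2,3,30],[-2,3,38],[-2,3,41],[-2,3,42],[-2,3,42]],"hand":[25,25,25,25,25,25]}' 70; python3 -c "
from h import *
for i in range(2): snap('wrist')
p,r,s=pose();print(p.round(4),s['ft_force'].round(1),s['grip_width'])"; python3 -m creep '{"dr":[[0,0,0],[0,0,0],[0,0,0]],"translation":[[0,0,1],[0,0,2],[0,0,2]],"hand":[25,25,25]}' 70;python3 -c "
from h import *
for i in range(2): snap('wrist')
p,r,s=pose();print(p.round(4),s['ft_force'].round(1),s['grip_width'])"
```

```text
time_s: 45.58
tool_pos: [0.5078, 0.1577, 0.1183]
eef_rot: [0.0, 0.707, 0.707, 0.0]
ft_force: [-1.3, 0.8, -1.7]
grip_width: 0.0347
[0.5078 0.1577 0.1185] [ 0.2 -0.1 -2. ] 0.03462823491288221
time_s: 46.05
tool_pos: [0.5073, 0.1575, 0.1159]
eef_rot: [-0.0, 0.707, 0.707, -0.0]
ft_force: [-0.7, -0.1, -2.6]
grip_width: 0.0349
[0.5074 0.1576 0.116 ] [ 0.2 -0.6 -1.4] 0.03472405216078534
```

```bash
python3 -m creep '{"dr":[[0,0,0],[0,0,0],[0,0,0]],"translation":[[0,0,1],[0,0,1.5],[0,0,1.5]],"hand":[25,25,25]}' 70;python3 -m creep '{"dr":[[0,0,0],[0,0,0],[0,0,0]],"translation":[[0,0,1],[0,0,1],[0,0,1]],"hand":[25,25,25]}' 70;python3 -c "
from h import *
for i in range(2): snap('wrist')
p,r,s=pose();print(p.round(4),s['ft_force'].round(1),s['grip_width'])"
```

```text
time_s: 46.52
tool_pos: [0.5074, 0.1575, 0.1144]
eef_rot: [-0.0, 0.707, 0.707, -0.0]
ft_force: [-0.5, -0.5, -2.3]
grip_width: 0.0347
time_s: 46.9
tool_pos: [0.5074, 0.1575, 0.1134]
eef_rot: [-0.0, 0.707, 0.707, -0.0]
ft_force: [-0.4, 0.9, -2.1]
grip_width: 0.0346
[0.5074 0.1576 0.1134] [-0.3 -0.1 -3.2] 0.03451075676106391
```

```bash
for i in 1 2; do python3 -m creep '{"dr":[[0,0,0],[0,0,0],[0,0,0]],"translation":[[0,0,1],[0,0,1],[0,0,1]],"hand":[25,25,25]}' 70;done | grep -E "pos|force";python3 -c "
from h import *
f=[]
for i in range(4): snap('wrist');f.append(pose()[2]['ft_force'][2])
p,r,s=pose();print(p.round(4),np.mean(f))"
```

```text
tool_pos: [0.5075, 0.1576, 0.1134]
ft_force: [-2.6, -1.3, 5.8]
tool_pos: [0.5076, 0.1577, 0.1133]
ft_force: [-5.7, -1.1, 10.5]
[0.5076 0.1576 0.1133] 10.581682326345064
```

Contact. I relieve the press, open and retreat.

```bash
python3 -m creep '{"dr":[[0,0,0],[0,0,0],[0,0,0],[0,0,0],[0,0,0],[0,0,0],[0,0,0],[0,0,0]],"translation":[[0,0,-1],[0,0,-2],[0,0,-2],[0,0,-2],[0,0,-2],[0,0,-2],[0,0,-2],[0,0,-2]],"hand":[25,25,25,40,48,65,65,65]}' 70;python3 -m creep '{"dr":[[0,0,0],[0,0,0],[0,0,0],[0,0,0],[0,0,0],[0,0,0],[0,0,0],[0,0,0]],"translation":[[0,0,-5],[0,0,-30],[0,0,-70],[0,0,-110],[-40,0,-120],[-90,0,-120],[-90,0,-120],[-90,0,-120]],"hand":[65,65,65,65,65,65,65,65]}' 70; python3 -c "
from h import *
im,c=snap('wrist','w14.png');print(pose()[0],pose()[2]['ft_force'].round(1))"
```

```text
time_s: 48.95
tool_pos: [0.5074, 0.1576, 0.1134]
eef_rot: [0.0, 0.707, 0.707, -0.0]
ft_force: [0.5, 0.6, 0.1]
grip_width: 0.0649
time_s: 49.95
tool_pos: [0.5075, 0.0677, 0.2336]
eef_rot: [-0.0, 0.707, 0.707, 0.0]
ft_force: [0.0, -0.1, 0.1]
grip_width: 0.0651
[0.50746532 0.06818466 0.23347325] [ 0.6 -0.2 -0.3]
```

No more views are available, so I check numerically.

```bash
python3 - <<'E'
from h import *
im,c=snap('wrist','w15.png');hsv=cv2.cvtColor(im,cv2.COLOR_RGB2HSV)
m=cv2.inRange(hsv,(8,20,70),(30,76,255));m=cv2.morphologyEx(m,cv2.MORPH_OPEN,np.ones((5,5)))
for k in cv2.findContours(m,cv2.RETR_EXTERNAL,cv2.CHAIN_APPROX_NONE)[0]:
    if cv2.contourArea(k)<800: continue
    print('px',cv2.boundingRect(k),end=' ')
    for z in (.138,): 
        P=np.array([onz(c,u,v,z)[:2]*1000 for u,v in k[:,0]],np.float32);print(z,[np.round(t,1) for t in cv2.minAreaRect(P)])
b=proj(c,[.5076,.1576,.138]);print('expected bar top',b.round())
u=int(b[0]); print('V col',hsv[60:300:6,u,2].tolist());print('S col',hsv[60:300:6,u,1].tolist()); v=int(b[1]);print('V row',v,hsv[v,220:430:5,2].tolist());print('S row',hsv[v,220:430:5,1].tolist())
im,c=snap('top','top3.png');hsv=cv2.cvtColor(im,cv2.COLOR_RGB2HSV)
m=cv2.inRange(hsv,(8,70,50),(25,200,255));m[:,:310]=0;m[:140]=0;m[215:]=0;m[:,445:]=0
for k in cv2.findContours(m,cv2.RETR_EXTERNAL,cv2.CHAIN_APPROX_NONE)[0]:
    if cv2.contourArea(k)<150: continue
    P=np.array([onz(c,u,v,.026)[:2]*1000 for u,v in k[:,0]],np.float32);print('rod',[np.round(t,1) for t in cv2.minAreaRect(P)])
m=(im.max(2)<45).astype(np.uint8)*255;m[:,:300]=0;m[:140]=0;m[225:]=0;m[:,450:]=0
k=np.vstack([k for k in cv2.findContours(m,cv2.RETR_EXTERNAL,cv2.CHAIN_APPROX_NONE)[0] if cv2.contourArea(k)>300])
P=np.array([onz(c,u,v,.004)[:2]*1000 for u,v in k[:,0]],np.float32);print('mat',[np.round(t,1) for t in cv2.minAreaRect(P)])
E
```

```text
px (239, 344, 168, 59) 0.138 [array([506.5, -25.5]), array([ 30.3, 120.7]), np.float64(81.5)]
px (237, 185, 94, 40) 0.138 [array([481.4,  96.4]), array([54.8, 19.7]), np.float64(14.3)]
px (369, 120, 167, 74) 0.138 [array([579. , 121.4]), array([99.4, 19.9]), np.float64(14.3)]
px (420, 68, 110, 63) 0.138 [array([589.6, 153.4]), array([63.1, 19.8]), np.float64(14.2)]
px (188, 25, 67, 55) 0.138 [array([452.3, 177.3]), array([38.3, 19.6]), np.float64(14.6)]
px (288, 15, 82, 150) 0.138 [array([508.7, 156.5]), array([45.9, 78.3]), np.float64(0.0)]
px (411, 12, 114, 64) 0.138 [array([584.1, 181.5]), array([59.8, 19.7]), np.float64(14.2)]
px (364, 0, 116, 25) 0.138 [array([557.7, 197.1]), array([60.8, 11.4]), np.float64(0.0)]
px (174, 0, 87, 25) 0.138 [array([449.5, 197. ]), array([45.6, 11.4]), np.float64(0.0)]
px (59, 0, 95, 97) 0.138 [array([387.9, 181.6]), array([46.1, 34.2]), np.float64(48.1)]
expected bar top [327.  91.]
V col [145, 145, 144, 145, 144, 144, 143, 143, 142, 143, 142, 142, 142, 142, 141, 142, 141, 138, 168, 169, 167, 166, 164, 164, 169, 174, 171, 175, 175, 177, 173, 167, 167, 171, 169, 168, 169, 168, 168, 169]
S col [55, 55, 55, 56, 55, 57, 55, 55, 54, 57, 56, 56, 57, 57, 56, 56, 58, 59, 82, 80, 81, 78, 81, 78, 27, 25, 25, 25, 25, 24, 24, 21, 21, 21, 23, 23, 21, 21, 23, 23]
V row 91 [175, 172, 174, 175, 177, 175, 171, 165, 163, 162, 149, 165, 165, 164, 131, 140, 145, 145, 144, 143, 143, 143, 143, 144, 143, 144, 142, 118, 130, 134, 165, 165, 164, 171, 169, 161, 160, 167, 172, 172, 169, 171]
S row [25, 25, 72, 77, 78, 80, 79, 82, 81, 80, 101, 80, 82, 82, 64, 58, 55, 55, 57, 55, 55, 55, 53, 57, 55, 57, 56, 65, 59, 61, 80, 82, 81, 82, 81, 81, 83, 79, 80, 80, 78, 40]
rod [array([ 588.9, -210.9]), array([118.4,  38.1]), np.float64(89.4)]
rod [array([ 673.6, -121.5]), array([ 26.3, 211.2]), np.float64(5.7)]
mat [array([ 663. , -119.1]), array([134.5, 270.1]), np.float64(9.6)]
```

```bash
python3 - <<'E'
from h import *
im,c=snap('wrist');hsv=cv2.cvtColor(im,cv2.COLOR_RGB2HSV)
for x in (.5085+.034,.5085-.034): print('expect 68 edge',proj(c,[x,.158,.030]).round())
v=int(proj(c,[.54,.158,.03])[1]);print(v,'S',hsv[v,270:390:4,1].tolist())
print('bar top centre',onz(c,322,91,.138).round(4),'width',(onz(c,353,91,.138)-onz(c,293,91,.138))[0])
print(pose()[2]['time_s'],pose()[2]['ft_force'].round(1))
arm.finish_job()
E
```

```text
expect 68 edge [369. 102.]
expect 68 edge [286. 101.]
101 S [108, 80, 82, 81, 82, 61, 62, 56, 57, 57, 55, 53, 57, 55, 55, 57, 55, 57, 57, 55, 55, 61, 61, 60, 61, 80, 80, 82, 83, 82]
bar top centre [0.5048 0.158  0.138 ] width 0.03357580470378563
50.15 [-0.   0.2  0.6]
the job is handed in; nothing more can be done
```

The job is handed in at 50 s of robot time; it reported no verdict.

**What I did**
- I pushed the weight bar out of the former with the rod. It came to rest on the ledge about 107 mm from the bore centre, with the rod still in the bore. I held it there for about 0.25 s and withdrew the rod.
- I laid the rod back on the mat.
- I piled all five tiles (68, 60, 52, 44 and 36 mm, widest at the bottom) on the bat.
- I lowered the bar onto the pile until I felt contact, released it, and moved the arm clear.

**What the last checks showed**
- **Tiles:** measured as each was placed, the tile centres were within about 5 mm of the bat's centre (limit 10 mm). The 52 mm tile was the farthest out. At the end I re-checked only the 68 mm tile, and its edges were where expected.
- **Bar:** it lies on top, about 3 mm from the bat's centre (limit 14 mm). Its top measured about 78 x 34 mm against the true 80 x 36 mm, which fits a bar lying on its side on top of the pile.
- **Rod:** it is on the mat, about (0.673, -0.12).
- **Robot:** the force reading was about zero, so nothing was being touched.

**What disagreed or was not checked**
- The two cameras put the bat's centre 2 to 3 mm apart.
- The picture limit was reached, so the final state was checked only by numbers, not by eye.
- The bystanders were not measured again. I saw no contact with any of them.

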